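# Turn printing blocks face up on the turning ramp and ratchet the press bed in

### The arm

A 7-joint arm with a two-finger parallel gripper is mounted at the origin on the work surface. World frame = base frame: x ahead of the robot, y to its left, z up, the work surface at z = 0. Lengths are in m, angles in rad, forces in N, time in s.
With the tool pointing down it reaches from about 0.4 to 0.85 m from the base axis. Payload 10.4 kg.
Tool frame: the origin (TCP) lies midway between the tips of the shut fingers; the grasp point (between the pads) lies 19 mm behind it (grasp_offset is the distance from the TCP to the grasp point, in m); y points along the fingers, z is the direction in which the jaws open and shut, and the axes are right-handed (so a half turn about y gives the same grasp; the last joint's range is limited). The gripper opens to 85 mm and grips with 20 to 120 N. Pads are 22 mm wide; open, the fingers measure 114 mm over their backs; the gripper's body (76 mm by 85 mm) begins 54 mm behind the grasp point. The pads swing forward as they close: fully open they stand 13 mm farther back than shut.
Start: joints at [1.118, 0.332, -0.065, 1.46, 0.022, 1.35, -0.088], TCP at [0.26, -0.568, 0.231] pointing down, gripper open.
Joint ranges: [-2.6, 2.6], [-0.5, 2.12], [-1.47, 1.34], [0.16, 2.42], [-1.27, 4.41], [0.06, 2.06], [-2.6, 2.6]. Speed limits (rad/s): [2.22, 2.22, 2.79, 2.79, 3.14, 3.14, 3.14].

### API

Orientations are given as a rotation vector (axis times angle).
In Python, from plant import sense, camera, camera_params, close_job, trace, place_of, grasp_offset gives the robot as it stands.
- The arm moves only by the tool jog_arm, never from a script. Its argument "targets" is a list of rows, each a list of 4 numbers: the shift along the tool's x, y, z in cm, then the turn about the tool's y in rad. In form: [[tx, ty, tz, roll], ...]. A call has 1 to 10 rows; each row shifts and turns the commanded pose from where the row before left it, along the tool's axes as they then stand; what a row does not reach is not made up. A row lasts 1/8 s, in which the tool goes at most 62.5 mm and 10.7 degrees, less where a joint would pass 70% of its speed; a pose out of reach is approached as far as the arm can. A call is refused whole if a number of a shift passes 6.25 or a number of a turn 0.188, either way. A call with a gripper value outside its range is refused whole. "jaw" is the closure in counts, from 0 (fully open) to 255 (shut), set as the call begins (left out, the last holds). The fingers move at their own pace and stop on an object; "squeeze" is the grip in N (left out, the last holds). Time passes only in rows, so rows that do not move let the fingers close. It gives the time, the measured TCP pose, the force and the opening at its end, in the units of the state.
- sense(): the state, without advancing time (a new reading comes with each control period).
- camera(name): name is "scene" or "side" or "wrist"; returns the picture (384x512x3 uint8, red, green, blue); there is no depth.
- camera_params(name): a dict with "mtx" (3x3 intrinsics, pixels), "R" (3x3) and "t" (3): a world point X has camera coordinates R X + t. Camera axes: x right, y down, z forward; pixel columns grow to the right and rows downward; lengths in m; the calibration is good to about 2 mm. A picture is of the moment at which its call begins: read the wrist's pose just before it. camera_params takes no time and is no camera call; for the wrist camera it gives the pose at the moment of the call.
- close_job(): hands the job in, once; it reports no verdict.
Trained networks look in the newest picture that a camera, given by its name, has taken for a name from the list of things; names that differ only in an ending like _2 or _b are one class to them, and where a whole thing is asked for, a point or a joint stands for the part that bears it (a point fixed in the world has none). Each returns a list of dicts, best first, with "confidence" (0 to 1); they miss things now and then, are a little off and sometimes report something else, mostly with a low value. They report only what shows in the picture. A call takes as long as a camera call. They do not tell look-alikes from the thing itself.
- trace(camera, target): "pixels" (384x512 bool, what is visible of it) and "box" ([left, top, right, bottom] as shares, 0 to 1, of the picture: columns of its width, rows of its height, round what is visible of it).
- place_of(camera, target): "xy" ([column, row] as shares, 0 to 1, of the picture: columns of its width, rows of its height: a listed point, or the origin of a listed thing).
The state is a dict: "time": time; "qpos": joint angles; "dq": joint speeds; "joint_efforts": joint torques, N m; "position": TCP position; "tcp_rot": TCP orientation; "contact_force": force on the tool from outside, world axes, zero at the start; "torque": the same for the moment, N m; "gripper_width": opening from 0.0 (shut) to 1.0 (fully open).
Only numpy, scipy, OpenCV 4.12 (cv2) and the standard library are available. Lean on these libraries where they do the work, as an engineer would, in place of code of your own. Each camera call takes 0.05 s, during which the arm holds its last target. There are 200 camera calls.

### The job

Every printing block on the table lies with its dark lino face down. Turn each one over by standing it on the ledge of the turning ramp, leaning on the backrest, and tipping it over the crest so that it slides down and lands face up; then lay it flat, face up, inside the low steel frame on the press bed, with no block on top of another. When all are in, work the ratchet lever to and fro, stroke by stroke, until the bed is fully home against its stop, and leave the lever back at rest; do not disturb the ink tin, the brayer or the magnifier.

Things in the scene. Friction and masses are not known exactly. Their poses are not given: they have to be found in the camera images.
- block1: printing block, 70 x 45 x 16 mm, 60 g: 12 mm pale plywood with a 4 mm dark lino printing face (leaf motif) on one 70 x 45 side. Origin at its centre; x along the 70 mm, y along the 45 mm, z out of the plain plywood back, so z points up while it lies face down (as at the start), down when face up. May be absent.
- block2: printing block, 70 x 45 x 16 mm, 60 g: 12 mm pale plywood with a 4 mm dark lino printing face (sun motif) on one 70 x 45 side. Origin at its centre; x along the 70 mm, y along the 45 mm, z out of the plain plywood back, so z points up while it lies face down (as at the start), down when face up. May be absent.
- block3: printing block, 70 x 45 x 16 mm, 60 g: 12 mm pale plywood with a 4 mm dark lino printing face (slanting bars) on one 70 x 45 side. Origin at its centre; x along the 70 mm, y along the 45 mm, z out of the plain plywood back, so z points up while it lies face down (as at the start), down when face up. May be absent.
- ramp: turning ramp of bent sheet steel, fixed. Origin on the table under its crest (62 mm high); x from the landing to the backrest, z up. From the crest a slippery ramp, 62 mm wide between 10 mm high guides, falls towards -x over 80 mm and eases out into the landing. Behind the crest (x > 0) lies a V: a 20 mm deep, 40 mm wide ledge sloping down towards +x at 40 degrees and, square to it, the backrest.
- ledge (a point): bottom line of the V, middle of its width, 49 mm above the table, x = 15 mm in the ramp's frame; axes as the ramp's. A block stands here on its 45 mm end, leaning on the backrest, 24 mm of it above the backrest. Push that part from behind towards -x, about 45 mm above this point, until 35 mm past the crest: it topples over the crest and slides down on the side that faced away from the backrest.
- backrest (a point): middle of the backrest's top edge, 84 mm above the table, x = 45 mm in the ramp's frame. The backrest is 36 mm wide, rises 46 mm from the bottom of the V and leans 40 degrees back from vertical (towards +x). A block put with its lino face against it ends up face up on the landing.
- rest (a point): where the centre of a block is when it leans fully home in the V, its x axis up along the backrest; axes as the ramp's. The block's faces are then pitched 50 degrees from level and its z points up and towards -x when the lino is against the backrest.
- landing (a point): centre of the upper side of the flat landing, 2 mm above the table; the landing is 115 mm long (x; flat in the outer 95 mm), 62 mm wide (y), with 8 mm high guides at both sides and a 12 mm high end stop at -x (heights above the table); axes as the ramp's
- press: small table-top proofing press, green side plates on a plywood board, fixed. Origin on the table at its middle; y is the way the bed travels when it is wound in, z up. The steel roller (56 mm diameter) crosses the bed at y = 85 mm, its side plates reach 130 mm above the table and the screws on them 162 mm.
- chase (a point): centre of the floor inside the steel frame on the bed, 58 mm above the table; moves with the bed, axes as the press's. Inside the frame is 80 mm (x) by 232 mm (y): three blocks fit in one row, their 70 mm sides along y, and two do not fit side by side. Frame bars 8 mm wide, 6 mm higher than its floor.
- bed (a joint): travel of the bed in m towards the press's +y; starts at 0 to 0.03, fully home against its stop at 0.090. It is stiff (about 24 N) and moved by the ratchet only.
- ratchet (a joint): angle of the ratchet lever, rad: 0 at rest (leaning 0.3 towards the press's -y), 0.6 at the end of a stroke (leaning 0.3 towards +y). A spring returns it to 0 when let go. A full stroke draws the bed one tooth, 17 mm (the first 3 to 25 mm); it must come back below 0.15 to take the next. Stand clear of it: at rest its top leans over. About 12 N at the handle. The last stroke may stop short.
- handle (a point): point on the lever 160 mm above its pivot, where to push it. The lever is an upright steel bar, 14 mm diameter, with a black ball (20 mm) on top 35 mm beyond this point; its pivot lies 18 mm above the table at x = -105 mm, y = 135 mm in the press's frame, its axis along x; it swings in a plane along the press's y.
- ink_tin: ink tin, 72 mm diameter, 50 mm high, a bystander; origin under its centre
- brayer: hand ink roller, 70 mm wide black roller and wooden handle, lying, a bystander; origin under the roller
- magnifier: black loupe, 44 mm diameter, 42 mm high, a bystander; origin under its centre
There are look-alikes about, which are no part of the job. Leave any blue or orange look-alike of the block1 alone. Leave any green look-alike of the block2 alone.

How it is judged:
On the way, in this order (a step that is already met when the one before it is completed fails the run):
1. a block stands on the ledge, leaning on the backrest with its lino face against it (((distance between block1 and rest below 0.013 m and angle between block1's own z axis and vertical between 0.6 and 1.05 rad) or (distance between block2 and rest below 0.013 m and angle between block2's own z axis and vertical between 0.6 and 1.05 rad) or (distance between block3 and rest below 0.013 m and angle between block3's own z axis and vertical between 0.6 and 1.05 rad))), for 0.1 s.
2. a block lies flat and face up on the landing (((angle between block1's own z axis and vertical above 2.97 rad and x of block1 in the frame of landing between -0.035 and 0.035 m and y of block1 in the frame of landing between -0.02 and 0.02 m and z of block1 in the frame of landing between 0.004 and 0.012 m) or (angle between block2's own z axis and vertical above 2.97 rad and x of block2 in the frame of landing between -0.035 and 0.035 m and y of block2 in the frame of landing between -0.02 and 0.02 m and z of block2 in the frame of landing between 0.004 and 0.012 m) or (angle between block3's own z axis and vertical above 2.97 rad and x of block3 in the frame of landing between -0.035 and 0.035 m and y of block3 in the frame of landing between -0.02 and 0.02 m and z of block3 in the frame of landing between 0.004 and 0.012 m))), for 0.1 s.
3. every block lies flat and face up inside the frame while the bed is still out (angle between each of block1, block2, block3's own z axis and vertical above 2.97 rad and x of block1 in the frame of chase between -0.022 and 0.022 m and y of block1 in the frame of chase between -0.095 and 0.095 m and z of block1 in the frame of chase between 0.004 and 0.012 m and x of block2 in the frame of chase between -0.022 and 0.022 m and y of block2 in the frame of chase between -0.095 and 0.095 m and z of block2 in the frame of chase between 0.004 and 0.012 m and x of block3 in the frame of chase between -0.022 and 0.022 m and y of block3 in the frame of chase between -0.095 and 0.095 m and z of block3 in the frame of chase between 0.004 and 0.012 m and value of joint bed below 0.036 m), for 0.2 s.
4. the lever makes a full stroke (value of joint ratchet above 0.5 rad).
5. the bed is fully home (value of joint bed above 0.087 m), for 0.1 s.
At the end, for the whole second after the job is handed in: Every block present lies flat (within 10 degrees) with its lino face up on the floor inside the frame, its centre within 22 mm across and 95 mm along of the frame's centre, at rest; the bed is within 3 mm of its stop at 90 mm and the lever is back within 0.06 rad of rest (angle between each of block1, block2, block3's own z axis and vertical above 2.97 rad and x of block1 in the frame of chase between -0.022 and 0.022 m and y of block1 in the frame of chase between -0.095 and 0.095 m and z of block1 in the frame of chase between 0.004 and 0.012 m and linear speed of each of block1, block2, block3 below 0.02 m/s and x of block2 in the frame of chase between -0.022 and 0.022 m and y of block2 in the frame of chase between -0.095 and 0.095 m and z of block2 in the frame of chase between 0.004 and 0.012 m and x of block3 in the frame of chase between -0.022 and 0.022 m and y of block3 in the frame of chase between -0.095 and 0.095 m and z of block3 in the frame of chase between 0.004 and 0.012 m and value of joint bed above 0.087 m and value of joint ratchet below 0.06 rad); the robot touches nothing.
It fails at once if a bystander is shifted by more than 30 mm (distance of any of ink_tin, brayer, magnifier from where it was at the start of the episode above 0.03 m).
Of block1, block2, block3 only 2 to 3 are there at a start; the rules pass over those that are not, and their reading is None.
At some moment in a run one of block1, block2, block3 may be knocked a few centimetres aside while the robot is not near it.
Once in a run the grip may slacken for a moment while it holds something.
It also fails if it takes over 210 s, if anything falls off the work surface, if the arm or the gripper's body presses on something with over 40 N, if the wrist force passes 120 N, or if a joint passes its speed limit or range.

## Working session

There is one attempt and no reset: what is moved stays moved. The work goes in short steps, Python scripts to look and compute and a tool call to move; the robot and the scene stay as the last step left them, time stands still between calls to the robot, and variables do not carry over. Pictures are saved under pics/ and viewed, about 12 in all and at most 16, crops included, and the job is handed in when it is done.

Besides the shell and the picture viewer there is one more tool, called after ">>>" as name([rows], argument=value, ...), one row to a line, values as JSON. jog_arm: Moves the arm, as the interface text tells. Its arguments: {"type":"object","properties":{"targets":{"type":"array"},"jaw":{"type":"number"},"squeeze":{"type":"number"}},"required":["targets"]}

```bash
ls; mkdir -p pics; cat > h.py <<'E'
import numpy as np, cv2
from scipy.spatial.transform import Rotation as Ro
from plant import *
def snap(n):
    im=camera(n); return im
def ray(n,uv):
    p=camera_params(n);K=np.array(p['mtx']);R=np.array(p['R']);t=np.array(p['t'])
    d=R.T@np.linalg.solve(K,[uv[0],uv[1],1.]);return -R.T@t,d
def onz(n,uv,z):
    o,d=ray(n,uv);return o+d*(z-o[2])/d[2]
def proj(n,X):
    p=camera_params(n);c=np.array(p['R'])@np.array(X)+np.array(p['t']);q=np.array(p['mtx'])@c;return q[:2]/q[2]
def tri(*obs):
    A=np.zeros((3,3));b=np.zeros(3)
    for n,uv in obs:
        o,d=ray(n,uv);d=d/np.linalg.norm(d);M=np.eye(3)-np.outer(d,d);A+=M;b+=M@o
    return np.linalg.solve(A,b)
E
python3 - <<'E'
from h import *
s=sense();print({k:np.round(v,3) for k,v in s.items()},grasp_offset)
print(Ro.from_rotvec(s['tcp_rot']).as_matrix().round(3))
ims=[]
for n in ['scene','side','wrist']:
    im=snap(n);cv2.imwrite(f'pics/{n}0.png',im[:,:,::-1]);ims.append(im)
    p=camera_params(n);print(n,np.array(p['mtx']).round(0).tolist(),(-np.array(p['R']).T@np.array(p['t'])).round(3))
cv2.imwrite('pics/a.png',cv2.resize(np.hstack([ims[0],ims[1]])[:,:,::-1],(800,300)))
E
```

```text
pics
{'time': np.float64(0.0), 'qpos': array([ 1.118,  0.333, -0.065,  1.461,  0.022,  1.35 , -0.089]), 'dq': array([-0.   , -0.002,  0.001,  0.001, -0.001,  0.001,  0.001]), 'joint_efforts': array([-1.0000e-03, -6.2545e+01,  4.9000e-02, -3.9161e+01,  1.6000e-02,
        1.0000e-02,  0.0000e+00]), 'position': array([ 0.26 , -0.568,  0.231]), 'tcp_rot': array([-0.433,  1.985, -1.983]), 'contact_force': array([ 0.258, -0.163, -0.252]), 'torque': array([-0.009,  0.022,  0.018]), 'gripper_width': np.float64(1.0)} 0.0187
[[-0.909 -0.001  0.417]
 [-0.417  0.001 -0.909]
 [ 0.    -1.    -0.001]]
scene [[493.0, 0.0, 262.0], [0.0, 493.0, 197.0], [0.0, 0.0, 1.0]] [ 1.496 -0.74   1.088]
side [[377.0, 0.0, 253.0], [0.0, 377.0, 192.0], [0.0, 0.0, 1.0]] [0.275 0.725 0.986]
wrist [[313.0, 0.0, 261.0], [0.0, 313.0, 191.0], [0.0, 0.0, 1.0]] [ 0.334 -0.534  0.374]
```

View pics/scene0.png

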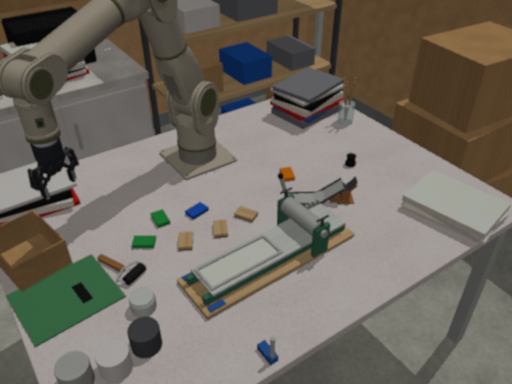

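View pics/side0.png

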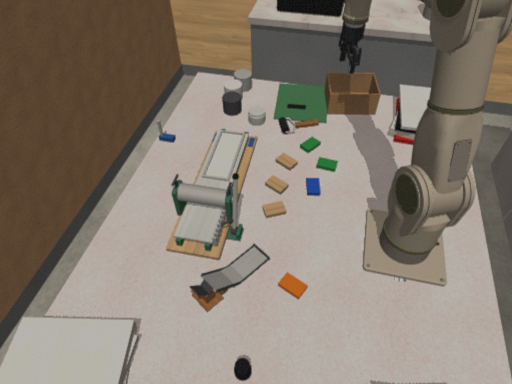

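```bash
python3 - <<'E'
from h import *
S=np.array([512,384])
for t in ['ramp','ledge','backrest','landing','press','chase','handle','ink_tin','brayer','magnifier']:
    o={}
    for n in ['scene','side']:
        r=place_of(n,t); 
        o[n]=[(np.round(np.array(q['xy'])*S,1),round(q['confidence'],2)) for q in r[:2]]
    X=tri(*[(n,o[n][0][0]) for n in o if o[n]]).round(3) if all(o.values()) else None
    print(t,X,[ [(a.tolist(),float(c)) for a,c in o[n]] for n in o])
for n in ['scene','side']:
  for t in ['block1','block2','block3']:
    print(n,t,[(np.round(np.array(q['xy'])*S,1).tolist(),round(q['confidence'],2),onz(n,np.array(q['xy'])*S,.008).round(3)[:2].tolist()) for q in place_of(n,t)])
a=cv2.imread('pics/scene0.png')[150:310,130:370];b=cv2.imread('pics/side0.png')[125:315,165:335]
cv2.imwrite('pics/b.png',np.hstack([cv2.resize(a,(450,300),interpolation=2),cv2.resize(b,(335,300),interpolation=2)]))
E
```

```text
ramp [0.519 0.291 0.012] [[([339.2, 193.6], 0.91)], [([210.3, 293.4], 0.65)]]
ledge [0.526 0.292 0.04 ] [[([342.4, 188.5], 0.92)], [([207.5, 288.1], 0.73)]]
backrest [0.552 0.319 0.084] [[([355.3, 179.6], 0.93)], [([194.0, 287.0], 0.86), ([249.7, 260.4], 0.7)]]
landing [ 0.442  0.171 -0.001] [[([299.1, 197.2], 0.83)], [([247.6, 264.8], 0.81)]]
press [ 0.624 -0.055 -0.004] [[([280.4, 253.4], 0.85)], [([214.9, 197.4], 0.6)]]
chase [ 0.64  -0.218  0.057] [[([239.3, 264.5], 0.86), ([279.0, 251.8], 0.56)], [([222.9, 152.1], 0.63), ([281.7, 127.6], 0.52)]]
handle [0.415 0.165 0.045] [[([284.7, 180.8], 0.64), ([357.4, 177.7], 0.25)], [([247.0, 262.8], 0.62)]]
ink_tin [ 0.581 -0.492  0.001] [[([144.0, 305.6], 0.73), ([134.4, 279.8], 0.31)], [([255.8, 121.0], 0.66)]]
brayer [ 0.462 -0.478 -0.001] [[([133.6, 278.9], 0.72)], [([284.7, 126.5], 0.87), ([214.4, 192.2], 0.73)]]
magnifier [0.38  0.469 0.001] [[([351.4, 163.0], 0.63)], [([245.3, 371.5], 0.64)]]
scene block1 [([221.2, 231.8], 0.8, [0.445, -0.161]), ([244.1, 214.5], 0.78, [0.414, -0.052]), ([196.2, 211.3], 0.78, [0.307, -0.177]), ([289
[... 1060 characters left out ...]
.9], 0.6, [0.307, 0.224]), ([308.0, 142.7], 0.52, [0.351, -0.395]), ([273.8, 186.4], 0.49, [0.433, -0.142])]
side block2 [([288.7, 156.7], 0.77, [0.41, -0.301]), ([310.7, 186.9], 0.7, [0.308, -0.169]), ([325.2, 163.6], 0.62, [0.273, -0.295]), ([270.8, 209.0], 0.61, [0.422, -0.041]), ([291.1, 287.9], 0.6, [0.307, 0.224]), ([308.0, 142.7], 0.52, [0.351, -0.395]), ([273.8, 186.4], 0.49, [0.433, -0.142])]
side block3 [([288.7, 156.7], 0.77, [0.41, -0.301]), ([310.7, 186.9], 0.7, [0.308, -0.169]), ([325.2, 163.6], 0.62, [0.273, -0.295]), ([270.8, 209.0], 0.61, [0.422, -0.041]), ([291.1, 287.9], 0.6, [0.307, 0.224]), ([308.0, 142.7], 0.52, [0.351, -0.395]), ([273.8, 186.4], 0.49, [0.433, -0.142])]
```

View pics/b.png

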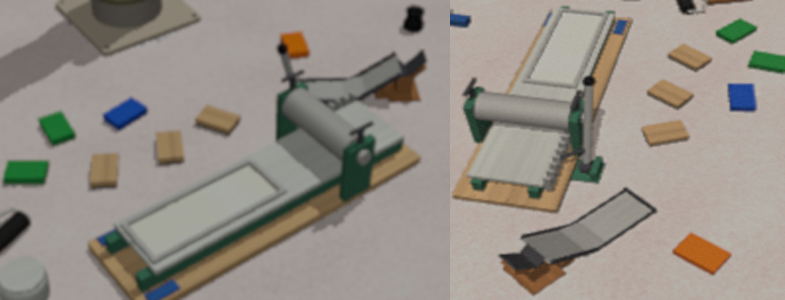

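```bash
cat >> h.py <<'E'
def pose():
    s=sense();R=Ro.from_rotvec(s['tcp_rot']).as_matrix();return np.array(s['position']),np.arctan2(R[1,0],R[0,0])
def plan(*wps,step=.055,start=None,slow=None):
    """wps: (x,y,z,phi deg or None); prints rows"""
    p,f=start or pose();cur=np.array(p,float);out=[]
    for w in wps:
        tgt=np.array(w[:3],float);df=0 if w[3] is None else (np.radians(w[3])-f+np.pi)%(2*np.pi)-np.pi
        st=w[4] if len(w)>4 else step
        n=max(1,int(np.ceil(max(np.linalg.norm(tgt-cur)/st,abs(df)/.18))));d=(tgt-cur)/n;rows=[]
        for i in range(n):
            x=np.array([np.cos(f),np.sin(f),0]);z=np.array([-np.sin(f),np.cos(f),0])
            rows.append([round(float(100*d@x),2),round(float(-100*d[2]),2),round(float(100*d@z),2),round(float(-df/n),3)])
            f+=df/n
        cur=tgt;out.append(rows)
        print('->',w);
        for r in rows: print('  ',r)
    return out
E
python3 - <<'E'
from h import *
p,f=pose();print(p,np.degrees(f))
q=camera_params('wrist');R=np.array(q['R']);print(R.round(3));print(onz('wrist',(256,192),0).round(3))
plan((.42,-.22,.26,-110))
E
```

```text
[ 0.26044573 -0.56814581  0.231329  ] -155.37429012262152
[[ 0.416 -0.909  0.   ]
 [-0.861 -0.394  0.321]
 [-0.291 -0.134 -0.947]]
[ 0.216 -0.582  0.   ]
-> (0.42, -0.22, 0.26, -110)
   [-4.14, -0.41, -3.57, -0.113]
   [-4.52, -0.41, -3.08, -0.113]
   [-4.84, -0.41, -2.55, -0.113]
   [-5.1, -0.41, -1.99, -0.113]
   [-5.29, -0.41, -1.4, -0.113]
   [-5.41, -0.41, -0.79, -0.113]
   [-5.47, -0.41, -0.18, -0.113]
```

>>> jog_arm([
  [-4.14,-0.41,-3.57,-0.113],
  [-4.52,-0.41,-3.08,-0.113],
  [-4.84,-0.41,-2.55,-0.113],
  [-5.1,-0.41,-1.99,-0.113],
  [-5.29,-0.41,-1.4,-0.113],
  [-5.41,-0.41,-0.79,-0.113],
  [-5.47,-0.41,-0.18,-0.113],
  [0,0,0,0],
])

```text
time: 2.45
position: [0.4221, -0.2161, 0.2608]
tcp_rot: [-1.027, 1.455, -1.457]
contact_force: [-0.7, -0.6, 0.3]
gripper_width: 1.002
```

```bash
python3 - <<'E'
from h import *
p,f=pose();print(p,np.degrees(f))
im=snap('wrist');cv2.imwrite('pics/w1.png',im[:,:,::-1])
S=np.array([512,384])
for q in trace('wrist','block1'):
    m=q['pixels'].astype(np.uint8);c,sz,a=cv2.minAreaRect(cv2.findNonZero(m)); 
    cs=cv2.boxPoints((c,sz,a)); W=np.array([onz('wrist',x,.016)[:2] for x in cs]);e=W[1]-W[0],W[2]-W[1]
    L=max(e,key=np.linalg.norm)
    col=im[q['pixels']].mean(0).round()
    print(np.round(c,0),round(q['confidence'],2),col,W.mean(0).round(3),'len',[round(float(np.linalg.norm(x)),3) for x in e],'ang',round(float(np.degrees(np.arctan2(L[1],L[0]))),1))
    print('   ',[onz('wrist',np.array(r['xy'])*S,.008).round(3)[:2].tolist() for r in place_of('wrist','block1')] if q is None else '')
print([(np.array(r['xy'])*S,onz('wrist',np.array(r['xy'])*S,.058).round(3)) for r in place_of('wrist','chase')])
plan((.50,.10,.26,-123))
E
```

```text
[ 0.42211496 -0.21612242  0.26083655] -109.57010285196723
[198.  13.] 0.92 [143. 115.  75.] [ 0.408 -0.05 ] len [0.067, 0.047] ang 26.7
    
[246. 104.] 0.91 [151. 121.  81.] [ 0.423 -0.158] len [0.047, 0.071] ang -26.8
    
[174. 241.] 0.88 [ 26. 105.  46.] [ 0.265 -0.294] len [0.077, 0.051] ang -6.2
    
[159. 153.] 0.77 [ 27.  66. 133.] [ 0.301 -0.176] len [0.049, 0.07] ang -78.4
    
[249. 279.] 0.6 [ 25. 101.  44.] [ 0.34  -0.387] len [0.079, 0.046] ang 56.6
    
[270. 197.] 0.55 [148. 119.  79.] [ 0.412 -0.278] len [0.049, 0.069] ang -29.9
    
[(array([445.696 ,  91.6992]), array([ 0.627, -0.217,  0.058]))]
-> (0.5, 0.1, 0.26, -123)
   [-4.7, 0.0, -0.5, 0.032]
   [-4.68, 0.0, -0.65, 0.032]
   [-4.66, 0.0, -0.8, 0.032]
   [-4.63, 0.0, -0.95, 0.032]
   [-4.6, 0.0, -1.1, 0.032]
   [-4.56, 0.0, -1.25, 0.032]
   [-4.52, 0.0, -1.39, 0.032]
```

View pics/w1.png

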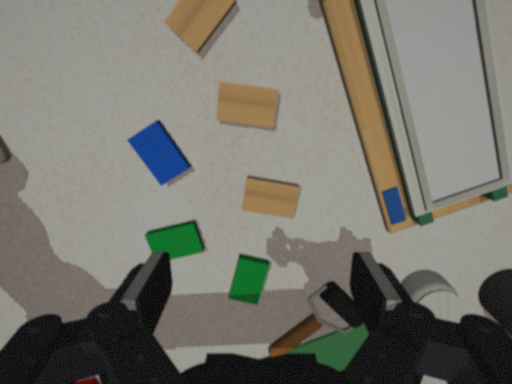

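>>> jog_arm([
  [-4.7,0.0,-0.5,0.032],
  [-4.68,0.0,-0.65,0.032],
  [-4.66,0.0,-0.8,0.032],
  [-4.63,0.0,-0.95,0.032],
  [-4.6,0.0,-1.1,0.032],
  [-4.56,0.0,-1.25,0.032],
  [-4.52,0.0,-1.39,0.032],
  [-6,0,0,0],
  [-5,0,0,0],
  [0,0,0,0],
])

```text
time: 3.85
position: [0.5603, 0.1953, 0.2583]
tcp_rot: [-0.883, 1.62, -1.615]
contact_force: [-0.5, -1.5, 0.5]
gripper_width: 0.999
```

```bash
python3 - <<'E'
from h import *
p,f=pose();print(p,np.degrees(f))
im=snap('wrist');cv2.imwrite('pics/w2.png',im[:,:,::-1])
S=np.array([512,384])
for t,z in [('ramp',0),('ledge',.049),('backrest',.084),('landing',.002),('handle',.171),('press',0),('chase',.058)]:
  print(t,[((np.array(r['xy'])*S).round(1),onz('wrist',np.array(r['xy'])*S,z).round(3),round(r['confidence'],2)) for r in place_of('wrist',t)])
cv2.imwrite('pics/w2b.png',cv2.resize(im[:,:,::-1],(768,576),interpolation=2))
E
```

```text
[0.5603423  0.19534777 0.25826722] -122.79797903799673
ramp [(array([192.8, 102.2]), array([0.522, 0.29 , 0.   ]), 0.69)]
ledge [(array([183.6,  90.9]), array([0.531, 0.301, 0.049]), 0.68)]
backrest [(array([177.9,  63.4]), array([0.549, 0.319, 0.084]), 0.93)]
landing [(array([202.3, 210.2]), array([0.447, 0.167, 0.002]), 0.87)]
handle [(array([317.3, 359.7]), array([0.514, 0.022, 0.171]), 0.72)]
press [(array([391.4, 272.1]), array([ 0.624, -0.067,  0.   ]), 0.98), (array([202.1, 210. ]), array([0.447, 0.168, 0.   ]), 0.53)]
chase []
```

View pics/w2b.png

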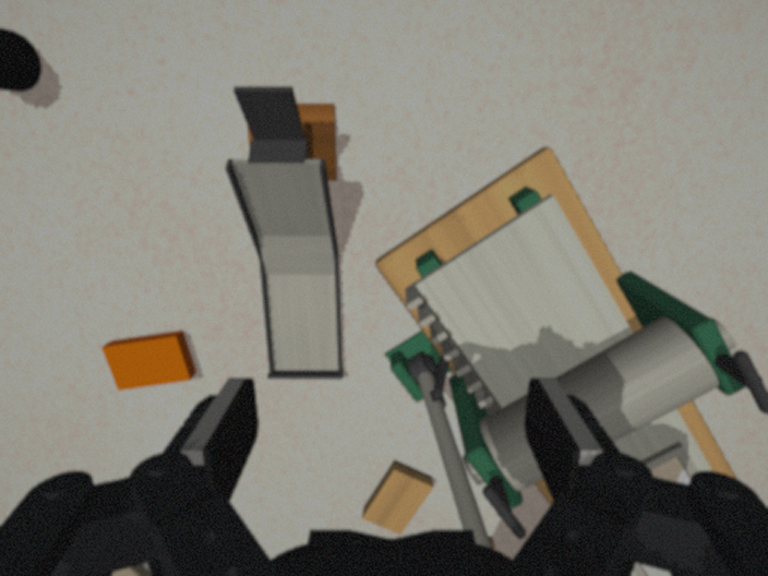

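```bash
python3 - <<'E'
from h import *
def w(u,v,z): return onz('wrist',(u/1.5,v/1.5),z)[:2]
bt=w(236,87,.084),w(294,88,.084); es=w(267,376,.012),w(344,376,.012)
cr=w(228,161,.065),w(327,162,.065)
for n,(a,b) in dict(bt=bt,es=es,cr=cr).items(): 
    d=b-a; print(n,((a+b)/2).round(4),'w',np.linalg.norm(d).round(4),'xdir',np.degrees(np.arctan2(d[0],-d[1])).round(1))
B=(bt[0]+bt[1])/2;E=(es[0]+es[1])/2;d=B-E;print('B-E',np.linalg.norm(d),np.degrees(np.arctan2(d[1],d[0])))
# detected points
B2=np.array([.549,.319]);L2=np.array([.447,.167]);d=B2-L2;print(np.linalg.norm(d),np.degrees(np.arctan2(d[1],d[0])))
# press: bed/board edges
P=[w(377,263,.02),w(549,149,.02)];d=P[1]-P[0];print('board end dir',np.degrees(np.arctan2(d[1],d[0])),[x.round(3) for x in P])
q=[w(552,196,.055),w(632,325,.055)];d=q[0]-q[1];print('bed edge dir',np.degrees(np.arctan2(d[1],d[0])))
E
```

```text
bt [0.5507 0.3244] w 0.0363 xdir 56.1
es [0.4163 0.1197] w 0.0723 xdir 57.0
cr [0.5255 0.2856] w 0.0689 xdir 56.4
B-E 0.24482165120600474 56.72106703053168
0.18305190520723896 56.136309431181715
board end dir 1.3438584961100222 [array([0.535, 0.177]), array([0.699, 0.181])]
bed edge dir 93.34753166555981
```

```bash
python3 - <<'E'
from h import *
plan((.43,.06,.25,-145),(.405,-.05,.16,-153))
E
```

```text
-> (0.43, 0.06, 0.25, -145)
   [4.54, 0.26, -0.92, 0.096]
   [4.61, 0.26, -0.48, 0.096]
   [4.63, 0.26, -0.04, 0.096]
   [4.61, 0.26, 0.41, 0.096]
-> (0.405, -0.05, 0.16, -153)
   [2.79, 3.0, 2.53, 0.047]
   [2.67, 3.0, 2.65, 0.047]
   [2.54, 3.0, 2.77, 0.047]
```

>>> jog_arm([
  [4.54,0.26,-0.92,0.096],
  [4.61,0.26,-0.48,0.096],
  [4.63,0.26,-0.04,0.096],
  [4.61,0.26,0.41,0.096],
  [2.79,3.0,2.53,0.047],
  [2.67,3.0,2.65,0.047],
  [2.54,3.0,2.77,0.047],
  [0,0,0,0],
  [0,0,0,0],
])

```text
time: 5.38
position: [0.4056, -0.0488, 0.1603]
tcp_rot: [-0.47, 1.958, -1.959]
contact_force: [-0.2, 0.1, 0.6]
gripper_width: 1.002
```

```bash
cat >> h.py <<'E'
def blk(fn,z=.016,sel=None,f=None):
    """block tops near the picture in wrist frame: world centre, size, angle"""
    im=snap('wrist');cv2.imwrite(fn,im[:,:,::-1]);res=[]
    for q in trace('wrist','block1'):
        m=q['pixels'].astype(np.uint8)
        cs=cv2.boxPoints(cv2.minAreaRect(cv2.findNonZero(m)));W=np.array([onz('wrist',x,z)[:2] for x in cs])
        pts=np.array([onz('wrist',x,z)[:2] for x in cv2.findContours(m,0,1)[0][0][:,0].astype(float)],np.float32)
        (cx,cy),sz,a=cv2.minAreaRect(pts*1000);bp=cv2.boxPoints(((cx,cy),sz,a));L=max(bp[1]-bp[0],bp[2]-bp[1],key=np.linalg.norm)
        ang=np.degrees(np.arctan2(L[1],L[0]))%180
        print(np.round(cs.mean(0)),round(q['confidence'],2),'col',im[q['pixels']].mean(0).round(),'c',round(cx/1000,4),round(cy/1000,4),'sz',np.round(sz,1),'ang',round(float(ang),1))
    return im
E
python3 - <<'E'
from h import *
p,f=pose();print(p,np.degrees(f))
blk('pics/w3.png')
E
```

```text
[ 0.40557898 -0.04884794  0.16027178] -152.95861763777177
[317. 303.] 0.9 col [ 23.  58. 118.] c 0.3046 -0.1696 sz [54.6 74. ] ang 101.5
[454. 260.] 0.86 col [91. 73. 49.] c 0.4161 -0.2698 sz [58.  72.6] ang 150.1
[364. 202.] 0.86 col [106.  86.  58.] c 0.4274 -0.1502 sz [52.9 70.3] ang 153.6
[499. 320.] 0.72 col [25. 67. 32.] c 0.3775 -0.3658 sz [35.   9.2] ang 80.9
```

View pics/w3.png

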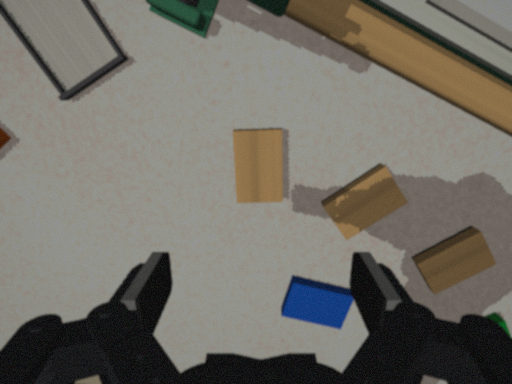

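```bash
cat >> h.py <<'E'
def wood(im,near,z=.016,lo=(5,70,60),hi=(25,255,255)):
    """rect of the HSV-coloured blob nearest to pixel near, on plane z"""
    h=cv2.cvtColor(im,cv2.COLOR_RGB2HSV);m=cv2.inRange(h,lo,hi);n,l,st,c=cv2.connectedComponentsWithStats(m)
    k=[i for i in range(1,n) if st[i,4]>400];i=min(k,key=lambda i:np.hypot(*(c[i]-near)))
    cn=max(cv2.findContours((l==i).astype(np.uint8),0,1)[0],key=len)[:,0].astype(float)
    return rect(cn,z)
def rect(cn,z,cam='wrist'):
    pts=np.array([onz(cam,x,z)[:2] for x in cn],np.float32)
    (cx,cy),sz,a=cv2.minAreaRect(pts*1000);bp=cv2.boxPoints(((cx,cy),sz,a));L=max(bp[1]-bp[0],bp[2]-bp[1],key=np.linalg.norm)
    r=(round(cx/1000,4),round(cy/1000,4),round(float(np.degrees(np.arctan2(L[1],L[0]))%180),1));print('rect',r,np.round(sz,1));return r
E
python3 - <<'E'
from h import *
im=cv2.imread('pics/w3.png')[:,:,::-1].copy()
wood(im,(259,166))
x,y,a=rect([(234,131),(282,130),(283,202),(237,203)],.016)
E
```

```text
rect (0.4126, -0.0421, 28.4) [70.9 45.2]
rect (0.4122, -0.0434, 28.4) [70.  45.1]
```

```bash
python3 - <<'E'
from h import *
plan((.4126,-.0425,.06,-151.6),(.4126,-.0425,.004,None,.03))
E
```

```text
-> (0.4126, -0.0425, 0.06, -151.6)
   [-0.43, 5.03, -0.11, -0.011]
   [-0.43, 5.03, -0.11, -0.011]
-> (0.4126, -0.0425, 0.004, None, 0.03)
   [0.0, 2.8, 0.0, 0.0]
   [0.0, 2.8, 0.0, 0.0]
```

>>> jog_arm([
  [-0.43,5.03,-0.11,-0.011],
  [-0.43,5.03,-0.11,-0.011],
  [0,2.8,0,0],
  [0,2.4,0,0],
  [0,0.4,0,0],
  [0,0,0,0],
], jaw=0, squeeze=40)

```text
time: 6.22
position: [0.4126, -0.0429, 0.0038]
tcp_rot: [-0.49, 1.944, -1.945]
contact_force: [1.4, 0.1, -1.2]
gripper_width: 1.001
```

>>> jog_arm([
  [0,0,0,0],
  [0,0,0,0],
  [0,0,0,0],
  [0,0,0,0],
  [0,0,0,0],
], jaw=255)

```text
time: 6.85
position: [0.4125, -0.0434, 0.0038]
tcp_rot: [-0.489, 1.944, -1.946]
contact_force: [-2.2, -0.2, 8.4]
gripper_width: 0.511
```

```bash
python3 - <<'E'
from h import *
p,f=pose();print(p,np.degrees(f))
u=np.array([.5505,.8348]);O=np.array([.5243,.2835])
T=O+.034*u
plan((p[0],p[1],.12,None),(.43,.08,.19,-140),(*T,.15,-123.4),(*T,.105,-123.4,.02))
print(T)
E
```

```text
[ 0.41246153 -0.0434499   0.00381825] -151.7104554708385
-> (np.float64(0.4124615318434068), np.float64(-0.043449896165350686), 0.12, None)
   [0.0, -3.87, 0.0, 0.0]
   [0.0, -3.87, 0.0, 0.0]
   [0.0, -3.87, 0.0, 0.0]
-> (0.43, 0.08, 0.19, -140)
   [-2.47, -2.33, -3.35, -0.068]
   [-2.69, -2.33, -3.17, -0.068]
   [-2.9, -2.33, -2.98, -0.068]
-> (np.float64(0.543017), np.float64(0.31188319999999997), 0.15, -123.4)
   [-4.71, 0.8, -2.1, -0.058]
   [-4.83, 0.8, -1.82, -0.058]
   [-4.92, 0.8, -1.54, -0.058]
   [-5.0, 0.8, -1.25, -0.058]
   [-5.07, 0.8, -0.96, -0.058]
-> (np.float64(0.543017), np.float64(0.31188319999999997), 0.105, -123.4, 0.02)
   [0.0, 1.5, 0.0, 0.0]
   [0.0, 1.5, 0.0, 0.0]
   [0.0, 1.5, 0.0, 0.0]
[0.543017  0.3118832]
```

>>> jog_arm([
  [0,-3.87,0,0],
  [0,-3.87,0,0],
  [0,-3.87,0,0],
  [-2.47,-2.33,-3.35,-0.068],
  [-2.69,-2.33,-3.17,-0.068],
  [-2.9,-2.33,-2.98,-0.068],
  [0,0,0,0],
])

```text
time: 7.72
position: [0.4304, 0.0836, 0.191]
tcp_rot: [-0.662, 1.811, -1.813]
contact_force: [-0.2, 0.2, -0.5]
gripper_width: 0.512
```

>>> jog_arm([
  [-4.71,0.8,-2.1,-0.058],
  [-4.83,0.8,-1.82,-0.058],
  [-4.92,0.8,-1.54,-0.058],
  [-5.0,0.8,-1.25,-0.058],
  [-5.07,0.8,-0.96,-0.058],
  [0,1.5,0,0],
  [0,1.5,0,0],
  [0,1.5,0,0],
  [0,0,0,0],
])

```text
time: 8.85
position: [0.5423, 0.3102, 0.1028]
tcp_rot: [-0.876, 1.625, -1.627]
contact_force: [-0.2, 0.4, 0.4]
gripper_width: 0.511
```

```bash
python3 - <<'E'
from h import *
s=sense();p,f=pose();print(p,np.degrees(f),s['gripper_width'],s['contact_force'])
im=snap('wrist');b=snap('side')[:,:,::-1];cv2.imwrite('pics/w4.png',im[:,:,::-1])
b=cv2.resize(b[230:340,140:280],(400,314),interpolation=2);c=cv2.resize(im[:,:,::-1],(400,300))
cv2.imwrite('pics/w4b.png',np.hstack([b[:300],c]))
T=np.array([.5243,.2835])+.034*np.array([.5505,.8348])
plan((*T,.090,-123.4,.02))
E
```

```text
[0.5423246  0.31017889 0.10278007] -123.48901490432318 0.5105033109342466 [-0.17023121  0.40232583  0.41057652]
-> (np.float64(0.543017), np.float64(0.31188319999999997), 0.09, -123.4, 0.02)
   [-0.05, 1.45, -0.02, -0.001]
```

View pics/w4b.png

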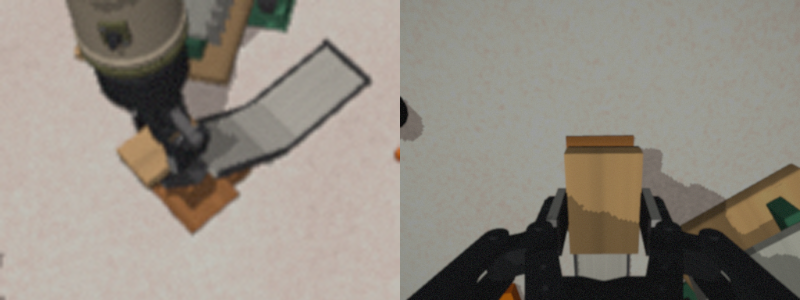

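```bash
python3 - <<'E'
from h import *
T=np.array([.5243,.2835])+.036*np.array([.5505,.8348])
plan((*T,.089,-123.4,.02))
E
```

```text
-> (np.float64(0.544118), np.float64(0.31355279999999996), 0.089, -123.4, 0.02)
   [-0.25, 1.55, -0.02, -0.001]
```

>>> jog_arm([
  [-0.25,1.0,-0.02,0],
  [0,0.2,0,0],
  [0,0,0,0],
  [0,0,0,0],
])

```text
time: 9.45
position: [0.5439, 0.3143, 0.0922]
tcp_rot: [-0.874, 1.624, -1.624]
contact_force: [0.1, 0.0, -1.1]
gripper_width: 0.513
```

>>> jog_arm([
  [0,0.2,0,0],
  [0,0.1,0,0],
  [0,0,0,0],
])

```text
time: 9.82
position: [0.5438, 0.3142, 0.0889]
tcp_rot: [-0.875, 1.624, -1.624]
contact_force: [-0.1, -0.1, -1.1]
gripper_width: 0.515
```

>>> jog_arm([
  [0,0,0,0],
  [0,0,0,0],
  [0,0,0,0],
], jaw=85)

```text
time: 10.2
position: [0.5439, 0.3143, 0.0891]
tcp_rot: [-0.874, 1.624, -1.624]
contact_force: [-0.6, 0.2, -0.3]
gripper_width: 0.665
```

```bash
python3 - <<'E'
from h import *
s=sense();p,f=pose();print(p,np.degrees(f),s['gripper_width'],s['contact_force'])
im=snap('wrist');cv2.imwrite('pics/w5.png',im[:,:,::-1])
E
```

```text
[0.54386236 0.31425986 0.08907321] -123.40139331407278 0.6648811107977918 [-0.62152393  0.15681605 -0.2882912 ]
```

View pics/w5.png

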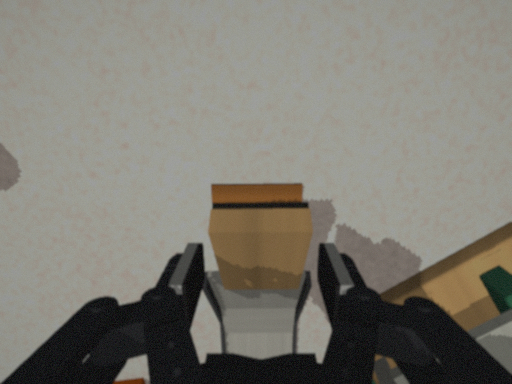

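```bash
cat >> h.py <<'E'
u=np.array([.5505,.8348]);v=np.array([-.8348,.5505]);O=np.array([.5243,.2835])
def rw(x,y,z): return np.array([*(O+x*u+y*v),z])
E
python3 - <<'E'
from h import *
for P in [(.060,.1026),(.0477,.1129),(.0027,.0593)]:
    print([proj('wrist',rw(P[0],y,P[1])).round(0) for y in (-.0225,.0225)])
p,f=pose()
plan((p[0],p[1],.16,None),(*rw(.085,0,.16)[:2],.16,None),(*rw(.085,0,.16)[:2],.096,None,.03))
B=rw(.085,0,.096)
plan((*rw(-.035,0,0)[:2],.096,None,.02),(*rw(-.035,0,0)[:2],.18,None),start=(B,f))
E
```

```text
[array([314., 222.]), array([214., 222.])]
[array([316., 258.]), array([212., 258.])]
[array([298., 276.]), array([228., 276.])]
-> (np.float64(0.5438362725528197), np.float64(0.31425517489976024), 0.16, None)
   [0.0, -3.55, 0.0, 0.0]
   [0.0, -3.55, 0.0, 0.0]
-> (np.float64(0.5710925), np.float64(0.354458), 0.16, None)
   [-4.86, -0.0, 0.06, 0.0]
-> (np.float64(0.5710925), np.float64(0.354458), 0.096, None, 0.03)
   [0.0, 2.13, 0.0, 0.0]
   [0.0, 2.13, 0.0, 0.0]
   [0.0, 2.13, 0.0, 0.0]
-> (np.float64(0.5050325), np.float64(0.25428199999999995), 0.096, None, 0.02)
   [2.0, -0.0, 0.0, 0.0]
   [2.0, -0.0, 0.0, 0.0]
   [2.0, -0.0, 0.0, 0.0]
   [2.0, -0.0, 0.0, 0.0]
   [2.0, -0.0, 0.0, 0.0]
   [2.0, -0.0, 0.0, 0.0]
-> (np.float64(0.5050325), np.float64(0.25428199999999995), 0.18, None)
   [0.0, -4.2, 0.0, 0.0]
   [0.0, -4.2, 0.0, 0.0]
```

>>> jog_arm([
  [0,-3,0,0],
  [0,0,0,0],
  [0,0,0,0],
], jaw=0)

```text
time: 10.62
position: [0.5438, 0.314, 0.1186]
tcp_rot: [-0.875, 1.624, -1.625]
contact_force: [0.1, 0.5, -0.7]
gripper_width: 1.002
```

```bash
python3 - <<'E'
from h import *
im=snap('wrist');
for P in [(.060,.1026),(.0477,.1129),(.0027,.0593)]:
    print([proj('wrist',rw(P[0],y,P[1])).round(0) for y in (-.0225,.0225)])
b=snap('side');s=snap('scene')
im=im.copy()
for P in [(.060,.1026),(.0477,.1129),(.0027,.0593)]:
    for y in (-.0225,.0225): cv2.circle(im,tuple(int(a) for a in proj('wrist',rw(P[0],y,P[1]))),2,(255,0,0),-1)
a=cv2.resize(im[130:360,150:380],(400,400),interpolation=2);b=cv2.resize(s[150:220,300:400],(390,273),interpolation=2)
b=np.vstack([b,np.zeros((127,390,3),np.uint8)])
cv2.imwrite('pics/w6.png',np.hstack([a,b])[:,:,::-1])
E
```

```text
[array([305., 199.]), array([222., 199.])]
[array([307., 228.]), array([220., 228.])]
[array([294., 252.]), array([232., 252.])]
```

View pics/w6.png

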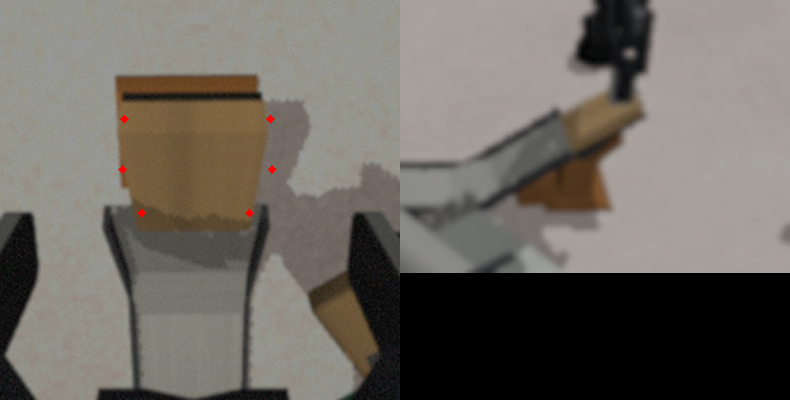

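```bash
python3 - <<'E'
from h import *
for z in (.068,.076,.08):
  print(z,(onz('wrist',(256,263),z)[:2]-O)@u, 'far', (onz('wrist',(256,187),z+.032)[:2]-O)@u, (onz('wrist',(256,184),z+.017)[:2]-O)@u)
p,f=pose()
# y offset of block: 
W=onz('wrist',((122+262)/2*.575+150,187),.105)[:2];print('y',(W-O)@v, 'tcp',(p[:2]-O)@u,(p[:2]-O)@v)
# crest check
print(proj('wrist',rw(0,-.031,.062)),proj('wrist',rw(0,.031,.062)),proj('wrist',rw(.045,-.018,.084)))
E
```

```text
0.068 -0.0009786617834381943 far 0.0657829080230355 0.06276740826131097
0.076 0.0039563332093034516 far 0.06838138550465682 0.06528149141030436
0.08 0.006423830705674275 far 0.06968062424546742 0.0665385329848011
y 0.0016234475165718125 tcp 0.03597056861470786 0.000729054559146976
[305.67598902 257.35535129] [219.87640371 257.33725412] [292.63939789 211.31292143]
```

```bash
python3 - <<'E'
from h import *
from scipy.optimize import least_squares
def pts(q):
    x,z,t=q;c,s=np.cos(t),np.sin(t)
    return [(x+.07*c,z+.07*s),(x+.07*c-.016*s,z+.07*s+.016*c),(x-.016*s,z+.016*c)]
r=least_squares(lambda q:[proj('wrist',rw(a,0,b))[1]-w for (a,b),w in zip(pts(q),(183.5,206,263))],[.008,.06,.6],x_scale=[.01,.01,.3])
print(r.x*[1e3,1e3,57.3],r.fun,np.array(pts(r.x)).round(4))
x,z,t=r.x;print('line at x=45: z',z+(.045-x)*np.tan(t))
E
```

```text
[ 5.22041462 50.57394882 32.68929602] [-3.12638804e-13 -2.27373675e-13 -1.13686838e-13] [[ 0.0641  0.0884]
 [ 0.0555  0.1018]
 [-0.0034  0.064 ]]
line at x=45: z 0.07609913545366467
```

```bash
python3 - <<'E'
from h import *
p,f=pose();plan((p[0],p[1],.16,None),(*rw(-.036,0,0)[:2],.12,None),(*rw(-.036,0,0)[:2],.067,None,.03),(*rw(-.012,0,0)[:2],.067,None,.01))
E
```

```text
-> (np.float64(0.5434943101743711), np.float64(0.3139313618396221), 0.16, None)
   [0.0, -4.18, 0.0, 0.0]
-> (np.float64(0.504482), np.float64(0.2534472), 0.12, None)
   [3.6, 2.0, 0.04, 0.0]
   [3.6, 2.0, 0.04, 0.0]
-> (np.float64(0.504482), np.float64(0.2534472), 0.067, None, 0.03)
   [0.0, 2.65, 0.0, 0.0]
   [0.0, 2.65, 0.0, 0.0]
-> (np.float64(0.517694), np.float64(0.27348239999999996), 0.067, None, 0.01)
   [-0.8, -0.0, -0.0, 0.0]
   [-0.8, -0.0, -0.0, 0.0]
   [-0.8, -0.0, -0.0, 0.0]
```

>>> jog_arm([
  [0,-4.2,0,0],
  [3.6,0,0.04,0],
  [3.6,2.0,0.04,0],
  [0,2.65,0,0],
  [0,2.65,0,0],
  [0,2.0,0,0],
  [0,0,0,0],
  [0,0,0,0],
], jaw=255)

```text
time: 11.78
position: [0.5052, 0.2542, 0.0687]
tcp_rot: [-0.874, 1.624, -1.624]
contact_force: [0.2, -0.4, -0.7]
gripper_width: 0.0
```

>>> jog_arm([
  [-0.8,0,0,0],
  [-0.8,0,0,0],
  [-0.8,0,0,0],
  [0,0,0,0],
])

```text
time: 12.28
position: [0.5182, 0.2746, 0.068]
tcp_rot: [-0.875, 1.624, -1.623]
contact_force: [-0.5, 0.6, -0.2]
gripper_width: -0.003
```

>>> jog_arm([
  [-0.2,0,0,0],
  [-0.2,0,0,0],
  [-0.2,0,0,0],
  [-0.2,0,0,0],
  [0,0,0,0],
])

```text
time: 12.9
position: [0.5225, 0.2806, 0.068]
tcp_rot: [-0.874, 1.624, -1.624]
contact_force: [-0.7, -0.6, -0.3]
gripper_width: 0.001
```

```bash
python3 - <<'E'
from h import *
s=sense();p,f=pose();print(p,(p[:2]-O)@u,s['contact_force'])
im=snap('wrist').copy()
for P in [(.060,.1026),(.0477,.1129),(.0027,.0593)]:
    for y in (-.0225,.0225): cv2.circle(im,tuple(int(a) for a in proj('wrist',rw(P[0],y,P[1]))),2,(255,0,0),-1)
cv2.imwrite('pics/w7.png',im[:,:,::-1])
E
```

```text
[0.52253199 0.2806001  0.06803123] -0.0033941297453923495 [-0.74758442 -0.60563306 -0.3370934 ]
```

View pics/w7.png

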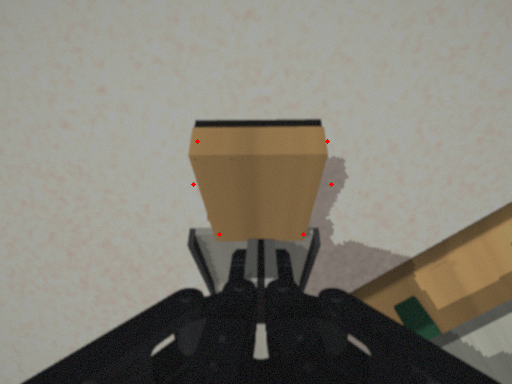

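```bash
python3 - <<'E'
from h import *
from scipy.optimize import least_squares
def pts(q):
    x,z,t=q;c,s=np.cos(t),np.sin(t)
    return [(x+.07*c,z+.07*s),(x+.07*c-.012*s*0-.004*s,z+.07*s+.004*c),(x+.07*c-.016*s,z+.07*s+.016*c),(x-.016*s,z+.016*c)]
g=lambda q:[proj('wrist',rw(a,0,b))[1]-w for (a,b),w in zip(pts(q),(120,127,155,240))]
r=least_squares(g,[.008,.06,.6],x_scale=[.01,.01,.3])
print(r.x*[1e3,1e3,57.3],r.fun,np.array(pts(r.x)).round(4))
# widths check: far upper edge width 190..327 =137 px, 45mm
for z in (.095,.1,.105,.11,.115): print(z,np.linalg.norm(onz('wrist',(190,155),z)-onz('wrist',(327,155),z)), (onz('wrist',(258,155),z)[:2]-O)@u)
for z in (.05,.055,.06,.065,.07): print(z,np.linalg.norm(onz('wrist',(213,240),z)-onz('wrist',(304,240),z)),(onz('wrist',(258,240),z)[:2]-O)@u)
E
```

```text
[12.69187732 53.10390687 39.22842167] [-0.57906636  0.75409963 -0.17858011  0.00529532] [[0.0669 0.0974]
 [0.0644 0.1005]
 [0.0568 0.1098]
 [0.0026 0.0655]]
0.095 0.05149757112226743 0.05357125514977506
0.1 0.049276253933816 0.05464353330981419
0.105 0.0470549367453646 0.055715811469853306
0.11 0.044833619556913194 0.056788089629892485
0.115 0.042612302368461676 0.057860367789931595
0.05 0.05208617568385833 -0.005507601804834766
0.055 0.050467755672746736 -0.002899487400466455
0.06 0.04884933566163526 -0.0002913729960980982
0.065 0.047230915650523876 0.0023167414082702125
0.07 0.04561249563941237 0.004924855812638523
```

>>> jog_arm([
  [-0.2,0,0,0],
  [-0.2,0,0,0],
  [-0.2,0,0,0],
  [-0.2,0,0,0],
  [0,0,0,0],
])

```text
time: 13.58
position: [0.5269, 0.2873, 0.068]
tcp_rot: [-0.875, 1.624, -1.624]
contact_force: [0.0, 0.4, 0.5]
gripper_width: -0.002
```

```bash
sed -i 's/O=np.array(\[.5243,.2835\])/O=np.array([.5262,.2866])/' h.py; cat >> h.py <<'E'
def edge(im=None):
    """rows of block seen on ramp in wrist picture -> fit of (x_end,z_end,tilt)"""
    from scipy.optimize import least_squares
    if im is None: im=snap('wrist')
    h=cv2.cvtColor(im,cv2.COLOR_RGB2HSV)[:,253:263].astype(float).mean(1);g=im[:,253:263].mean((1,2))
    w=(h[:,1]>70)&(h[:,0]<25)&(h[:,0]>5)
    print('wood rows',np.flatnonzero(np.diff(w.astype(int))),'grad',[(i,round(float(g[i+2]-g[i-2]))) for i in range(60,330) if abs(g[i+2]-g[i-2])>8 and abs(g[i+2]-g[i-2])==max(abs(g[j+2]-g[j-2]) for j in range(i-2,i+3))])
def fitb(rows):
    from scipy.optimize import least_squares
    def pts(q):
        x,z,t=q;c,s=np.cos(t),np.sin(t)
        return [(x+.07*c-a*s,z+.07*s+a*c) for a in (0,.004,.016)]+[(x-.016*s,z+.016*c)]
    r=least_squares(lambda q:[proj('wrist',rw(a,0,b))[1]-w for (a,b),w in zip(pts(q),rows)],[.008,.06,.6],x_scale=[.01,.01,.3])
    x,z,t=r.x;c,s=np.cos(t),np.sin(t)
    print('end',r.x[:2].round(4),'tilt',t,'centre',(x+.035*c-.008*s,z+.035*s+.008*c),'(rest .0314 .0809, .873) res',r.fun.round(1))
E
python3 - <<'E'
from h import *
s=sense();p,f=pose();print(p,(p[:2]-O)@u,s['contact_force']);edge()
E
```

```text
[0.52688466 0.28730316 0.06797891] 0.0009639018297515335 [0.04142659 0.38684264 0.5316074 ]
wood rows [155 239] grad [(148, -127), (157, 77), (189, -31), (238, -32), (277, 23), (282, -17), (285, -23), (323, 68)]
```

```bash
python3 - <<'E'
from h import *
fitb((148,156,189,238.5))
p,f=pose();plan((p[0],p[1],.16,None),(*rw(.088,0,.16)[:2],.16,None),(*rw(.088,0,.16)[:2],.096,None,.03))
B=rw(.088,0,.096)
plan((*rw(-.035,0,0)[:2],.096,None,.02),(*rw(-.035,0,0)[:2],.18,None),start=(B,f))
E
```

```text
end [0.0161 0.0477] tilt 0.8563536724141533 centre (np.float64(0.033016805932182244), np.float64(0.07933395204875351)) (rest .0314 .0809, .873) res [-0.9  1.1 -0.3  0. ]
-> (np.float64(0.5268762048197373), np.float64(0.2872106957895425), 0.16, None)
   [0.0, -4.6, 0.0, 0.0]
   [0.0, -4.6, 0.0, 0.0]
-> (np.float64(0.574644), np.float64(0.3600624), 0.16, None)
   [-4.36, -0.0, -0.01, 0.0]
   [-4.36, -0.0, -0.01, 0.0]
-> (np.float64(0.574644), np.float64(0.3600624), 0.096, None, 0.03)
   [0.0, 2.13, 0.0, 0.0]
   [0.0, 2.13, 0.0, 0.0]
   [0.0, 2.13, 0.0, 0.0]
-> (np.float64(0.5069325), np.float64(0.257382), 0.096, None, 0.02)
   [1.76, -0.0, -0.0, 0.0]
   [1.76, -0.0, -0.0, 0.0]
   [1.76, -0.0, -0.0, 0.0]
   [1.76, -0.0, -0.0, 0.0]
   [1.76, -0.0, -0.0, 0.0]
   [1.76, -0.0, -0.0, 0.0]
   [1.76, -0.0, -0.0, 0.0]
-> (np.float64(0.5069325), np.float64(0.257382), 0.18, None)
   [0.0, -4.2, 0.0, 0.0]
   [0.0, -4.2, 0.0, 0.0]
```

>>> jog_arm([
  [0.3,-4.6,0,0],
  [0,-4.6,0,0],
  [-4.5,0,0,0],
  [-4.5,0,0,0],
  [0,2.2,0,0],
  [0,2.2,0,0],
  [0,2.2,0,0],
  [0,0,0,0],
  [0,0,0,0],
])

```text
time: 14.75
position: [0.575, 0.3595, 0.0946]
tcp_rot: [-0.873, 1.624, -1.624]
contact_force: [-0.7, 0.5, 0.1]
gripper_width: 0.001
```

>>> jog_arm([
  [1.3,0,0,0],
  [1.3,0,0,0],
  [1.3,0,0,0],
  [1.3,0,0,0],
  [1.3,0,0,0],
  [1.3,0,0,0],
  [1.3,0,0,0],
  [1.3,0,0,0],
  [1.2,0,0,0],
  [0,0,0,0],
])

```text
time: 16.0
position: [0.5108, 0.2619, 0.0941]
tcp_rot: [-0.874, 1.624, -1.626]
contact_force: [0.9, 1.0, 0.2]
gripper_width: -0.004
```

```bash
python3 - <<'E'
from h import *
s=sense();p,f=pose();print(p,(p[:2]-O)@u,s['contact_force'])
for n in ('scene','side'):
  im=snap(n);c=proj(n,rw(-.1375,0,.01)).astype(int);k=cv2.resize(im[c[1]-45:c[1]+45,c[0]-60:c[0]+60],(400,300),interpolation=2)
  a=k if n=='scene' else np.hstack([a,k])
cv2.imwrite('pics/w8.png',a[:,:,::-1])
E
```

```text
[0.51078374 0.26188793 0.09405044] -0.029116289493227906 [0.93609042 0.97003904 0.22601666]
```

View pics/w8.png

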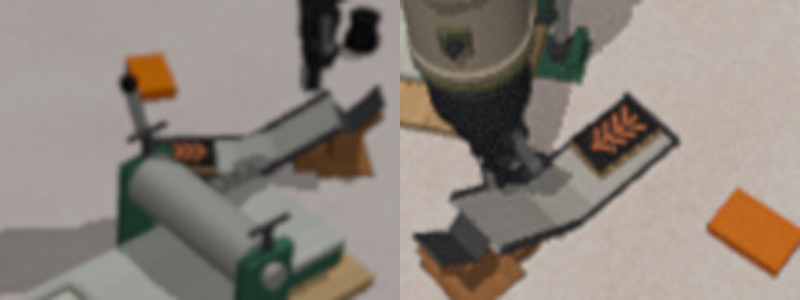

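```bash
python3 - <<'E'
from h import *
p,f=pose();plan((p[0],p[1],.15,None),(*rw(-.155,0,0)[:2],.15,None))
E
```

```text
-> (np.float64(0.5111089684840973), np.float64(0.26295314628294625), 0.15, None)
   [0.0, -2.79, 0.0, 0.0]
   [0.0, -2.79, 0.0, 0.0]
-> (np.float64(0.4408725), np.float64(0.157206), 0.15, None)
   [4.23, -0.0, -0.01, 0.0]
   [4.23, -0.0, -0.01, 0.0]
   [4.23, -0.0, -0.01, 0.0]
```

>>> jog_arm([
  [0,-2.8,0,0],
  [0,-2.8,0,0],
  [4.2,0,0,0],
  [4.2,0,0,0],
  [4.2,0,0,0],
  [0,0,0,0],
  [0,0,0,0],
], jaw=0)

```text
time: 16.98
position: [0.4421, 0.1583, 0.1504]
tcp_rot: [-0.873, 1.624, -1.624]
contact_force: [-0.4, -0.5, 0.1]
gripper_width: 0.998
```

```bash
cat >> h.py <<'E'
def dark(fn,near,z=.018,cam='wrist'):
    """dark lino blob with motif (convex hull) nearest to world xy"""
    im=snap(cam);cv2.imwrite(fn,im[:,:,::-1]);g=im.max(2).astype(float)
    c0=proj(cam,(*near,z));m=((g<75)|((im[:,:,0]>im[:,:,2]*1.8+20))).astype(np.uint8)
    x0,y0=(c0-75).astype(int).clip(0);k=np.zeros_like(m);k[y0:y0+150,x0:x0+150]=m[y0:y0+150,x0:x0+150]
    k=cv2.morphologyEx(k,cv2.MORPH_OPEN,np.ones((9,9)));n,l,st,c=cv2.connectedComponentsWithStats(k)
    i=min(range(1,n),key=lambda i:np.hypot(*(c[i]-c0)));print('blob px',c[i].round(),st[i])
    cn=max(cv2.findContours((l==i).astype(np.uint8),0,1)[0],key=len)[:,0].astype(float);return rect(cn,z,cam)
E
python3 - <<'E'
from h import *
p,f=pose();print(p,np.degrees(f))
r=dark('pics/w9.png',rw(-.16,0,0)[:2]);print('ramp frame',(np.array(r[:2])-O)@u,(np.array(r[:2])-O)@v)
for q in trace('wrist','block1'):
    if q['confidence']>.3:
        print(q['confidence'],q['box']);rect(cv2.findContours(q['pixels'].astype(np.uint8),0,1)[0][0][:,0].astype(float),.018)
E
```

```text
[0.44206788 0.15831712 0.15043657] -123.3868234929863
blob px [247. 188.] [242 184  11   9  99]
rect (0.4265, 0.1595, 146.7) [7.8 9.4]
ramp frame -0.16098793000000003 0.013261009999999998
0.94 [0.4721, 0.3687, 0.5652, 0.5747]
rect (0.4432, 0.1552, 54.1) [74.  44.5]
0.93 [0.1268, 0.4607, 0.3, 0.606]
rect (0.3078, 0.2153, 155.9) [48.3 76.6]
```

```bash
python3 - <<'E'
from h import *
p,f=pose();plan((.4425,.1545,.06,-124.5),(.4425,.1545,.0085,None,.03))
E
```

```text
-> (0.4425, 0.1545, 0.06, -124.5)
   [0.17, 4.51, 0.15, 0.01]
   [0.17, 4.51, 0.15, 0.01]
-> (0.4425, 0.1545, 0.0085, None, 0.03)
   [0.0, 2.57, 0.0, 0.0]
   [0.0, 2.57, 0.0, 0.0]
```

>>> jog_arm([
  [0.17,4.51,0.15,0.01],
  [0.17,4.51,0.15,0.01],
  [0,2.57,0,0],
  [0,2.2,0,0],
  [0,0.35,0,0],
  [0,0,0,0],
])

```text
time: 17.82
position: [0.4424, 0.1541, 0.009]
tcp_rot: [-0.861, 1.638, -1.636]
contact_force: [0.3, 0.9, -0.2]
gripper_width: 0.996
```

>>> jog_arm([
  [0,0,0,0],
  [0,0,0,0],
  [0,0,0,0],
  [0,0,0,0],
  [0,0,0,0],
], jaw=255)

```text
time: 18.45
position: [0.4429, 0.1533, 0.0094]
tcp_rot: [-0.859, 1.637, -1.638]
contact_force: [-0.6, -0.4, 6.3]
gripper_width: 0.507
```

```bash
python3 - <<'E'
from h import *
s=sense();p,f=pose();print(p,np.degrees(f),s['gripper_width'])
plan((p[0],p[1],.18,None),(.45,.0,.2,-110),(.55,-.15,.2,-88),(.55,-.22,.2,-88))
E
```

```text
[0.44287542 0.15325445 0.00940247] -124.5659516830715 0.5068578759610926
-> (np.float64(0.442875415468327), np.float64(0.15325445330267537), 0.18, None)
   [0.0, -4.26, 0.0, 0.0]
   [0.0, -4.26, 0.0, 0.0]
   [0.0, -4.26, 0.0, 0.0]
   [0.0, -4.26, 0.0, 0.0]
-> (0.45, 0.0, 0.2, -110)
   [4.07, -0.67, 3.09, -0.085]
   [4.32, -0.67, 2.74, -0.085]
   [4.54, -0.67, 2.36, -0.085]
-> (0.55, -0.15, 0.2, -88)
   [2.67, -0.0, 3.63, -0.096]
   [3.0, -0.0, 3.36, -0.096]
   [3.31, -0.0, 3.06, -0.096]
   [3.59, -0.0, 2.72, -0.096]
-> (0.55, -0.22, 0.2, -88)
   [3.5, -0.0, -0.12, -0.0]
   [3.5, -0.0, -0.12, -0.0]
```

>>> jog_arm([
  [0,-4.26,0,0],
  [0,-4.26,0,0],
  [0,-4.26,0,0],
  [0,-4.26,0,0],
  [4.07,-0.67,3.09,-0.085],
  [4.32,-0.67,2.74,-0.085],
  [4.54,-0.67,2.36,-0.085],
])

```text
time: 19.32
position: [0.4492, -0.0017, 0.1998]
tcp_rot: [-1.025, 1.457, -1.46]
contact_force: [0.8, -0.1, -0.8]
gripper_width: 0.51
```

>>> jog_arm([
  [2.67,0,3.3,-0.096],
  [3.0,0,3.0,-0.096],
  [3.31,0,2.2,-0.096],
  [3.59,0,1.2,-0.096],
  [3.5,0,-0.12,0],
  [3.5,0,-0.12,0],
  [0,0,0,0],
  [0,0,0,0],
])

```text
time: 20.32
position: [0.5194, -0.2148, 0.1993]
tcp_rot: [-1.226, 1.182, -1.182]
contact_force: [-0.2, 0.7, 0.0]
gripper_width: 0.51
```

```bash
python3 - <<'E'
from h import *
S=np.array([512,384])
s=sense();p,f=pose();print(p,np.degrees(f),s['gripper_width'])
im=snap('wrist');cv2.imwrite('pics/w10.png',im[:,:,::-1])
print([((np.array(r['xy'])*S).round(1),onz('wrist',np.array(r['xy'])*S,.058).round(3),round(r['confidence'],2)) for r in place_of('wrist','chase')])
E
```

```text
[ 0.51938923 -0.21484615  0.19925455] -87.9083098849528 0.5095505853237808
[(array([379.7, 172.1]), array([ 0.63 , -0.205,  0.058]), 0.65)]
```

View pics/w10.png

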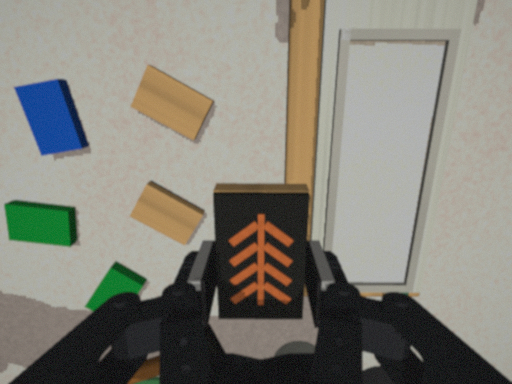

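```bash
python3 - <<'E'
from h import *
for c,z in ([(351,42),(446,42),(408,283),(336,282)],.058),([(340,30),(462,30),(417,291),(325,291)],.064):
    W=np.array([onz('wrist',x,z)[:2] for x in c]);print(W.round(4).tolist(),W.mean(0))
    l=W[0]-W[3];r=W[1]-W[2];print([np.degrees(np.arctan2(d[1],d[0])).round(1) for d in (l,r)],'top/bot',[np.degrees(np.arctan2(d[1],d[0])).round(1) for d in (W[1]-W[0],W[2]-W[3])]);rect(c,z)
im=cv2.imread('pics/w10.png')[:,:,::-1].copy()
wood(im,(173,102));wood(im,(168,212))
E
```

```text
[[0.5887, -0.0954], [0.667, -0.0925], [0.6794, -0.325], [0.6029, -0.3267]] [ 0.63449815 -0.20987043]
[np.float64(93.5), np.float64(93.1)] top/bot [np.float64(2.1), np.float64(1.2)]
rect (0.6341, -0.2102, 93.1) [ 78.3 234.1]
[[0.5773, -0.0878], [0.6746, -0.0842], [0.6873, -0.3303], [0.5907, -0.334]] [ 0.63246183 -0.2090796 ]
[np.float64(93.1), np.float64(93.0)] top/bot [np.float64(2.1), np.float64(2.2)]
rect (0.6323, -0.2091, 93.0) [ 97.4 247.9]
rect (0.4267, -0.1527, 152.9) [46.1 71. ]
rect (0.4153, -0.2727, 150.4) [50.3 70.4]
```

```bash
cat >> h.py <<'E'
C=np.array([.633,-.2095]);cy=np.array([-.047,.999])
def slot(k): return C+.077*k*cy
E
python3 - <<'E'
from h import *
a=slot(-1);plan((*a,.12,-87.3),(*a,.0665,None,.03));print(a)
E
```

```text
-> (np.float64(0.636619), np.float64(-0.286423), 0.12, -87.3)
   [2.55, 2.65, 3.81, -0.003]
   [2.56, 2.65, 3.8, -0.003]
   [2.57, 2.65, 3.79, -0.003]
-> (np.float64(0.636619), np.float64(-0.286423), 0.0665, None, 0.03)
   [0.0, 2.67, 0.0, 0.0]
   [0.0, 2.67, 0.0, 0.0]
[ 0.636619 -0.286423]
```

>>> jog_arm([
  [2.55,1.5,3.81,-0.003],
  [2.56,2.5,3.8,-0.003],
  [2.57,3.95,3.79,-0.003],
  [0,2.6,0,0],
  [0,2.2,0,0],
  [0,0.4,0,0],
  [0,0,0,0],
  [0,0,0,0],
])

```text
time: 21.42
position: [0.6369, -0.2882, 0.0694]
tcp_rot: [-1.229, 1.174, -1.178]
contact_force: [0.5, -1.0, -1.0]
gripper_width: 0.511
```

>>> jog_arm([
  [-0.1,0.2,0,0],
  [0,0.1,0,0],
  [0,0,0,0],
  [0,0,0,0],
])

```text
time: 21.92
position: [0.6364, -0.2869, 0.0655]
tcp_rot: [-1.23, 1.175, -1.177]
contact_force: [-1.9, 1.8, 4.7]
gripper_width: 0.508
```

>>> jog_arm([
  [0,0,0,0],
  [0,0,0,0],
  [0,0,0,0],
], jaw=85)

```text
time: 22.3
position: [0.6361, -0.287, 0.0645]
tcp_rot: [-1.23, 1.176, -1.176]
contact_force: [0.3, 0.0, -0.2]
gripper_width: 0.668
```

```bash
python3 - <<'E'
from h import *
s=sense();p,f=pose();print(p,np.degrees(f),s['gripper_width'],s['contact_force'])
plan((p[0],p[1],.15,None),(.55,-.21,.17,-110),(.43,-.16,.15,-117))
plan((.55,-.21,.17,-110),(.43,-.16,.15,152.9-360+180-90),start=((p[0],p[1],.15),f)) if 0 else None
E
```

```text
[ 0.6361445  -0.28698057  0.06452581] -87.42326370006217 0.66838938825965 [ 0.28041159  0.02196817 -0.17457555]
-> (np.float64(0.6361445030861317), np.float64(-0.28698056861607646), 0.15, None)
   [0.0, -4.27, 0.0, 0.0]
   [0.0, -4.27, 0.0, 0.0]
-> (0.55, -0.21, 0.17, -110)
   [-2.69, -0.67, -2.75, 0.131]
   [-2.31, -0.67, -3.08, 0.131]
   [-1.89, -0.67, -3.36, 0.131]
-> (0.43, -0.16, 0.15, -117)
   [-0.2, 0.67, -4.33, 0.041]
   [-0.02, 0.67, -4.33, 0.041]
   [0.15, 0.67, -4.33, 0.041]
```

```bash
python3 - <<'E'
from h import *
p,f=pose()
plan((p[0],p[1],.15,None),(.43,-.155,.16,-27.1))
E
```

```text
-> (np.float64(0.6361445030861317), np.float64(-0.28698056861607646), 0.15, None)
   [0.0, -4.27, 0.0, 0.0]
   [0.0, -4.27, 0.0, 0.0]
-> (0.43, -0.155, 0.16, -27.1)
   [-2.35, -0.17, -3.33, -0.175]
   [-2.9, -0.17, -2.87, -0.175]
   [-3.35, -0.17, -2.32, -0.175]
   [-3.71, -0.17, -1.7, -0.175]
   [-3.95, -0.17, -1.03, -0.175]
   [-4.07, -0.17, -0.32, -0.175]
```

>>> jog_arm([
  [0,-4.27,0,0],
  [0,-4.27,0,0],
  [-2.35,-0.17,-3.33,-0.175],
  [-2.9,-0.17,-2.87,-0.175],
  [-3.35,-0.17,-2.32,-0.175],
  [-3.71,-0.17,-1.7,-0.175],
  [-3.95,-0.17,-1.03,-0.175],
  [-4.07,-0.17,-0.32,-0.175],
  [0,0,0,0],
  [0,0,0,0],
], jaw=0)

```text
time: 23.55
position: [0.4306, -0.1554, 0.1606]
tcp_rot: [-1.539, 0.374, -0.376]
contact_force: [1.1, -0.4, 0.5]
gripper_width: 0.999
```

```bash
python3 - <<'E'
from h import *
p,f=pose();print(p,np.degrees(f))
im=snap('wrist');cv2.imwrite('pics/w11.png',im[:,:,::-1])
c=proj('wrist',(.4267,-.1527,.016));print(c);r=wood(im,c);a=r[2]-180
plan((r[0],r[1],.06,a),(r[0],r[1],.004,None,.03))
c=proj('wrist',(.4153,-.2727,.016));print(c);wood(im,c)
E
```

```text
[ 0.43056536 -0.15536582  0.16059833] -27.38387585640337
[261.46412739 172.52795216]
rect (0.4255, -0.1526, 152.6) [45.3 70.4]
-> (0.4255, -0.1526, 0.06, -27.400000000000006)
   [-0.3, 5.02, -0.0, 0.0]
   [-0.3, 5.02, -0.0, 0.0]
-> (0.4255, -0.1526, 0.004, None, 0.03)
   [0.0, 2.8, 0.0, 0.0]
   [0.0, 2.8, 0.0, 0.0]
[149.0758516  216.28257759]
rect (0.4132, -0.2728, 150.3) [48.3 73.5]
```

>>> jog_arm([
  [-0.3,5.02,0,0],
  [-0.3,5.02,0,0],
  [0,2.8,0,0],
  [0,2.4,0,0],
  [0,0.4,0,0],
  [0,0,0,0],
])

```text
time: 24.35
position: [0.4256, -0.1518, 0.0041]
tcp_rot: [-1.538, 0.373, -0.373]
contact_force: [0.2, -0.3, 0.2]
gripper_width: 1.0
```

>>> jog_arm([
  [0,0,0,0],
  [0,0,0,0],
  [0,0,0,0],
  [0,0,0,0],
  [0,0,0,0],
], jaw=255)

```text
time: 24.98
position: [0.4253, -0.1524, 0.0046]
tcp_rot: [-1.539, 0.373, -0.374]
contact_force: [-2.3, 0.1, 7.5]
gripper_width: 0.515
```

```bash
python3 - <<'E'
from h import *
p,f=pose();print(p,np.degrees(f),sense()['gripper_width'])
T=rw(.038,0,0)[:2]
plan((p[0],p[1],.12,None),(.43,.08,.19,-75),(*T,.15,-123.4),(*T,.1,-123.4,.02))
E
```

```text
[ 0.42533261 -0.15236765  0.00462148] -27.27971169729075 0.5146211659646859
-> (np.float64(0.4253326052912741), np.float64(-0.15236764891926882), 0.12, None)
   [0.0, -3.85, 0.0, 0.0]
   [0.0, -3.85, 0.0, 0.0]
   [0.0, -3.85, 0.0, 0.0]
-> (0.43, 0.08, 0.19, -75)
   [-2.05, -1.4, 4.17, 0.167]
   [-2.71, -1.4, 3.78, 0.167]
   [-3.3, -1.4, 3.27, 0.167]
   [-3.8, -1.4, 2.68, 0.167]
   [-4.19, -1.4, 2.02, 0.167]
-> (np.float64(0.547119), np.float64(0.3183224), 0.15, -123.4)
   [-4.0, 0.8, 3.5, 0.169]
   [-4.53, 0.8, 2.77, 0.169]
   [-4.93, 0.8, 1.97, 0.169]
   [-5.19, 0.8, 1.12, 0.169]
   [-5.31, 0.8, 0.23, 0.169]
-> (np.float64(0.547119), np.float64(0.3183224), 0.1, -123.4, 0.02)
   [0.0, 1.67, 0.0, -0.0]
   [0.0, 1.67, 0.0, -0.0]
   [0.0, 1.67, 0.0, -0.0]
```

>>> jog_arm([
  [0,-3.85,0,0],
  [0,-3.85,0,0],
  [0,-3.85,0,0],
  [-2.05,-1.4,4.17,0.167],
  [-2.71,-1.4,3.78,0.167],
  [-3.3,-1.4,3.27,0.167],
  [-3.8,-1.4,2.68,0.167],
  [-4.19,-1.4,2.02,0.167],
])

```text
time: 25.98
position: [0.4294, 0.0812, 0.1898]
tcp_rot: [-1.321, 1.017, -1.02]
contact_force: [1.1, -1.0, -0.2]
gripper_width: 0.515
```

>>> jog_arm([
  [-4.0,0.8,3.5,0.169],
  [-4.53,0.8,2.77,0.169],
  [-4.93,0.8,1.97,0.169],
  [-5.19,0.8,1.12,0.169],
  [-5.31,0.8,0.23,0.169],
  [0,1.67,0,0],
  [0,1.67,0,0],
  [0,1.67,0,0],
  [0,0,0,0],
  [0,0,0,0],
])

```text
time: 27.22
position: [0.5051, 0.2838, 0.1076]
tcp_rot: [-0.973, 1.527, -1.524]
contact_force: [-0.9, -0.3, -0.6]
gripper_width: 0.515
```

```bash
python3 - <<'E'
from h import *
p,f=pose();print(p,np.degrees(f),sense()['gripper_width'],(p[:2]-O)@u,(p[:2]-O)@v)
T=rw(.038,0,0)[:2]
plan((*T,.0895,-123.4,.02))
E
```

```text
[0.50508253 0.28381639 0.10758621] -115.12734573005511 0.5150007167215999 -0.013948920436660775 0.016096484924212704
-> (np.float64(0.547119), np.float64(0.3183224), 0.0895, -123.4, 0.02)
   [-1.64, 0.6, 0.78, 0.048]
   [-1.67, 0.6, 0.7, 0.048]
   [-1.7, 0.6, 0.62, 0.048]
```

>>> jog_arm([
  [-1.64,0,0.78,0.048],
  [-1.67,0,0.7,0.048],
  [-1.7,0,0.62,0.048],
  [0,0.9,0,0],
  [0,0.6,0,0],
  [0,0.2,0,0],
  [0,0,0,0],
])

```text
time: 28.1
position: [0.5463, 0.3186, 0.0898]
tcp_rot: [-0.881, 1.625, -1.624]
contact_force: [-0.4, -0.4, -0.2]
gripper_width: 0.512
```

```bash
python3 - <<'E'
from h import *
s=sense();p,f=pose();print(p,np.degrees(f),s['gripper_width'],s['contact_force'],(p[:2]-O)@u,(p[:2]-O)@v)
E
```

```text
[0.54631634 0.31859853 0.08978106] -123.30523597984649 0.5116385702837134 [-0.4378477  -0.43058407 -0.16209718] 0.03778641917180892 0.0008220722132248056
```

Release, lift, then check the lean numerically.

>>> jog_arm([
  [0,0,0,0],
  [0,0,0,0],
  [0,0,0,0],
  [0,0,0,0],
], jaw=85)

```text
time: 28.6
position: [0.5465, 0.3191, 0.0899]
tcp_rot: [-0.881, 1.626, -1.623]
contact_force: [0.1, 0.1, -0.0]
gripper_width: 0.668
```

>>> jog_arm([
  [0,-4,0,0],
  [0,-2,0,0],
  [0,0,0,0],
  [0,0,0,0],
], jaw=0)

```text
time: 29.1
position: [0.5465, 0.3186, 0.1488]
tcp_rot: [-0.882, 1.626, -1.624]
contact_force: [0.2, 0.1, -0.4]
gripper_width: 1.001
```

```bash
python3 - <<'E'
from h import *
p,f=pose();print(p)
im=snap('wrist');cv2.imwrite('pics/w12.png',im[:,:,::-1]);edge(im)
c,s=np.cos(.873),np.sin(.873);x,z=.015,.049
print('home rows',[proj('wrist',rw(a,0,b))[1].round(0) for a,b in [(x+.07*c-t*s,z+.07*s+t*c) for t in (0,.004,.016)]+[(x-.016*s,z+.016*c)]])
E
```

```text
[0.54654399 0.3186279  0.14876719]
wood rows [169 184 187 234] grad [(169, -77), (183, -50), (188, 75), (207, -33), (234, -27), (239, 37), (264, 16), (272, 17), (295, 15)]
home rows [np.float64(185.0), np.float64(191.0), np.float64(209.0), np.float64(235.0)]
```

```bash
python3 - <<'E'
from h import *
p,f=pose();plan((*rw(.09,0,0)[:2],.165,-123.4),(*rw(.09,0,0)[:2],.0945,None,.03))
E
```

```text
-> (np.float64(0.575745), np.float64(0.361732), 0.165, -123.4)
   [-5.22, -1.64, 0.08, 0.002]
-> (np.float64(0.575745), np.float64(0.361732), 0.0945, None, 0.03)
   [0.0, 2.35, 0.0, 0.0]
   [0.0, 2.35, 0.0, 0.0]
   [0.0, 2.35, 0.0, 0.0]
```

>>> jog_arm([
  [0,-1.7,0,0.002],
  [-2.6,0,0.04,0],
  [-2.6,0,0.04,0],
  [0,2.3,0,0],
  [0,2.3,0,0],
  [0,2.4,0,0],
  [0,0,0,0],
  [0,0,0,0],
], jaw=255)

```text
time: 30.15
position: [0.576, 0.3621, 0.0973]
tcp_rot: [-0.879, 1.627, -1.625]
contact_force: [0.9, -0.8, 0.6]
gripper_width: -0.003
```

>>> jog_arm([
  [1.3,0,0,0],
  [1.3,0,0,0],
  [1.3,0,0,0],
  [1.3,0,0,0],
  [1.3,0,0,0],
  [1.3,0,0,0],
  [1.3,0,0,0],
  [1.4,0,0,0],
  [1.4,0,0,0],
  [0,0,0,0],
])

```text
time: 31.4
position: [0.5101, 0.2615, 0.0971]
tcp_rot: [-0.879, 1.627, -1.626]
contact_force: [0.9, -0.5, -0.4]
gripper_width: -0.001
```

>>> jog_arm([
  [0,-2.8,0,0],
  [0,-2.8,0,0],
  [4.2,0,0,0],
  [4.2,0,0,0],
  [4.2,0,0,0],
  [0,0,0,0],
  [0,0,0,0],
], jaw=0)

```text
time: 32.28
position: [0.4417, 0.158, 0.154]
tcp_rot: [-0.878, 1.626, -1.625]
contact_force: [0.0, 1.1, 0.1]
gripper_width: 1.001
```

```bash
python3 - <<'E'
from h import *
p,f=pose();print(p,np.degrees(f),(p[:2]-O)@u)
im=snap('wrist');cv2.imwrite('pics/w13.png',im[:,:,::-1])
for q in trace('wrist','block1'):
    if q['confidence']>.3:
        m=q['pixels'];print(q['confidence'],np.round(q['box'],2),im[m].mean(0).round(), 'dark share',(im[m].max(1)<75).mean().round(2))
        r=rect(max(cv2.findContours(m.astype(np.uint8),0,1)[0],key=len)[:,0].astype(float),.018);d=np.array(r[:2])-O;print('   ramp',(d@u).round(4),(d@v).round(4))
E
```

```text
[0.44168391 0.15802464 0.15399623] -123.43022445693454 -0.15386081844994157
0.68 [0.14 0.46 0.3  0.6 ] [161.  89.  15.] dark share 0.0
rect (0.3075, 0.2159, 156.1) [47.9 76.4]
   ramp -0.1794 0.1437
0.63 [0.46 0.38 0.56 0.57] [71. 50. 37.] dark share 0.64
rect (0.4396, 0.1558, 56.8) [70.9 45.8]
   ramp -0.1569 0.0003
```

```bash
python3 - <<'E'
from h import *
p,f=pose();plan((.4398,.1555,.06,-123.4),(.4398,.1555,.0092,None,.03))
E
```

```text
-> (0.4398, 0.1555, 0.06, -123.4)
   [0.19, 4.69, 0.02, 0.001]
   [0.19, 4.69, 0.02, 0.001]
-> (0.4398, 0.1555, 0.0092, None, 0.03)
   [0.0, 2.54, 0.0, 0.0]
   [0.0, 2.54, 0.0, 0.0]
```

>>> jog_arm([
  [0.19,4.69,0.02,0],
  [0.19,4.69,0.02,0],
  [0,2.54,0,0],
  [0,2.2,0,0],
  [0,0.35,0,0],
  [0,0,0,0],
])

```text
time: 33.12
position: [0.4389, 0.155, 0.0092]
tcp_rot: [-0.88, 1.627, -1.623]
contact_force: [-1.1, -0.1, -0.1]
gripper_width: 1.0
```

>>> jog_arm([
  [0,0,0,0],
  [0,0,0,0],
  [0,0,0,0],
  [0,0,0,0],
  [0,0,0,0],
], jaw=255)

```text
time: 33.75
position: [0.4394, 0.1541, 0.0096]
tcp_rot: [-0.878, 1.626, -1.625]
contact_force: [-0.6, 0.1, 6.0]
gripper_width: 0.514
```

```bash
python3 - <<'E'
from h import *
s=sense();p,f=pose();print(p,np.degrees(f),s['gripper_width'])
a=slot(0)
plan((p[0],p[1],.18,None),(.45,.0,.2,-110),(*a,.17,-87.3,.045))
plan((*a,.069,-87.3,.03),start=((*a,.17),np.radians(-87.3)))
E
```

```text
[0.43940926 0.15406374 0.00964365] -123.44057188215089 0.5142171775583272
-> (np.float64(0.4394092579609066), np.float64(0.15406374494894187), 0.18, None)
   [0.0, -4.26, 0.0, 0.0]
   [0.0, -4.26, 0.0, 0.0]
   [0.0, -4.26, 0.0, 0.0]
   [0.0, -4.26, 0.0, 0.0]
-> (0.45, 0.0, 0.2, -110)
   [4.09, -0.67, 3.12, -0.078]
   [4.32, -0.67, 2.8, -0.078]
   [4.53, -0.67, 2.45, -0.078]
-> (np.float64(0.633), np.float64(-0.2095), 0.17, -87.3, 0.045)
   [1.92, 0.43, 3.48, -0.057]
   [2.11, 0.43, 3.37, -0.057]
   [2.3, 0.43, 3.24, -0.057]
   [2.48, 0.43, 3.11, -0.057]
   [2.65, 0.43, 2.96, -0.057]
   [2.81, 0.43, 2.81, -0.057]
   [2.97, 0.43, 2.64, -0.057]
-> (np.float64(0.633), np.float64(-0.2095), 0.069, -87.3, 0.03)
   [0.0, 2.53, 0.0, -0.0]
   [0.0, 2.53, 0.0, -0.0]
   [0.0, 2.53, 0.0, -0.0]
   [0.0, 2.53, 0.0, -0.0]
```

>>> jog_arm([
  [0,-4.26,0,0],
  [0,-4.26,0,0],
  [0,-4.26,0,0],
  [0,-4.26,0,0],
  [4.09,-0.67,3.12,-0.078],
  [4.32,-0.67,2.8,-0.078],
  [4.53,-0.67,2.45,-0.078],
])

```text
time: 34.62
position: [0.4501, -0.0016, 0.2002]
tcp_rot: [-1.03, 1.461, -1.461]
contact_force: [0.1, 0.3, -0.2]
gripper_width: 0.511
```

>>> jog_arm([
  [1.92,0,3.48,-0.057],
  [2.11,0.2,3.37,-0.057],
  [2.3,0.43,3.24,-0.057],
  [2.48,0.43,3.11,-0.057],
  [2.65,0.43,2.96,-0.057],
  [2.81,0.43,2.81,-0.057],
  [2.97,0.43,2.64,-0.057],
  [0,2,0,0],
  [0,0,0,0],
  [0,0,0,0],
])

```text
time: 35.88
position: [0.6331, -0.2083, 0.1561]
tcp_rot: [-1.237, 1.175, -1.171]
contact_force: [0.9, 0.4, 0.5]
gripper_width: 0.509
```

```bash
python3 - <<'E'
from h import *
s=sense();p,f=pose();print(p,np.degrees(f),s['gripper_width'])
a=slot(0);plan((*a,.069,-87.3,.03))
im=snap('wrist');cv2.imwrite('pics/w14.png',im[:,:,::-1])
E
```

```text
[ 0.63305772 -0.20826042  0.156138  ] -87.09910562827707 0.5090658526902175
-> (np.float64(0.633), np.float64(-0.2095), 0.069, -87.3, 0.03)
   [0.04, 2.9, -0.0, 0.001]
   [0.04, 2.9, -0.0, 0.001]
   [0.04, 2.9, -0.0, 0.001]
```

>>> jog_arm([
  [0,2.9,0,0],
  [0,2.9,0,0],
  [0,2.4,0,0],
  [0,0.5,0,0],
  [0,0.1,0,0],
  [0,0,0,0],
])

```text
time: 36.67
position: [0.6335, -0.2093, 0.0685]
tcp_rot: [-1.236, 1.174, -1.172]
contact_force: [-0.0, -0.1, 0.8]
gripper_width: 0.509
```

>>> jog_arm([
  [0,0.15,0,0],
  [0,0,0,0],
  [0,0,0,0],
])

```text
time: 37.05
position: [0.6332, -0.2093, 0.0664]
tcp_rot: [-1.236, 1.175, -1.172]
contact_force: [0.5, -0.9, 1.7]
gripper_width: 0.511
```

>>> jog_arm([
  [0,0,0,0],
  [0,0,0,0],
  [0,0,0,0],
], jaw=85)

```text
time: 37.42
position: [0.6327, -0.2094, 0.0657]
tcp_rot: [-1.237, 1.176, -1.171]
contact_force: [-0.6, 1.0, 0.4]
gripper_width: 0.667
```

```bash
python3 - <<'E'
from h import *
p,f=pose()
plan((p[0],p[1],.17,None),(.42,-.272,.17,-29,.05))
E
```

```text
-> (np.float64(0.6326596679278772), np.float64(-0.20935992927050498), 0.17, None)
   [0.0, -5.21, 0.0, 0.0]
   [0.0, -5.21, 0.0, 0.0]
-> (0.42, -0.272, 0.17, -29, 0.05)
   [0.87, -0.0, -3.59, -0.169]
   [0.25, -0.0, -3.69, -0.169]
   [-0.37, -0.0, -3.68, -0.169]
   [-0.99, -0.0, -3.56, -0.169]
   [-1.57, -0.0, -3.34, -0.169]
   [-2.11, -0.0, -3.03, -0.169]
```

>>> jog_arm([
  [0,-5.2,0,0],
  [0,-5.2,0,0],
  [0.87,0,-3.59,-0.169],
  [0.25,0,-3.69,-0.169],
  [-0.37,0,-3.68,-0.169],
  [-0.99,0,-3.56,-0.169],
  [-1.57,0,-3.34,-0.169],
  [-2.11,0,-3.03,-0.169],
  [0,0,0,0],
  [0,0,0,0],
], jaw=0)

```text
time: 38.67
position: [0.4209, -0.2719, 0.1712]
tcp_rot: [-1.536, 0.402, -0.396]
contact_force: [0.3, 0.4, -0.1]
gripper_width: 0.999
```

```bash
python3 - <<'E'
from h import *
p,f=pose();print(p,np.degrees(f))
im=snap('wrist');cv2.imwrite('pics/w15.png',im[:,:,::-1])
c=proj('wrist',(.4135,-.2728,.016));print(c);r=wood(im,c);a=r[2]-180
plan((r[0],r[1],.06,a),(r[0],r[1],.004,None,.03))
for q in trace('wrist','block1'):
    m=q['pixels']; print(round(q['confidence'],2),im[m].mean(0).round());rect(max(cv2.findContours(m.astype(np.uint8),0,1)[0],key=len)[:,0].astype(float),.016)
E
```

```text
[ 0.42090398 -0.27188003  0.17120456] -29.166522433649064
[256.40908796 168.84520535]
rect (0.4136, -0.2745, 150.3) [45.4 70.2]
-> (0.4136, -0.2745, 0.06, -29.69999999999999)
   [-0.18, 3.71, -0.22, 0.004]
   [-0.18, 3.71, -0.22, 0.004]
   [-0.17, 3.71, -0.22, 0.004]
-> (0.4136, -0.2745, 0.004, None, 0.03)
   [0.0, 2.8, 0.0, 0.0]
   [0.0, 2.8, 0.0, 0.0]
0.96 [ 25. 107.  45.]
rect (0.2687, -0.2921, 174.6) [48.1 73. ]
0.86 [149. 120.  79.]
rect (0.4135, -0.274, 150.4) [46.2 72.6]
0.79 [ 30.  68. 135.]
rect (0.3178, -0.1851, 60.9) [72.6 37.4]
0.7 [64. 46. 33.]
rect (0.6646, -0.2938, 92.2) [50.1 71.6]
0.66 [56. 49. 39.]
rect (0.668, -0.1688, 10.0) [34.7 17.2]
0.66 [ 22. 105.  43.]
rect (0.3433, -0.3832, 56.3) [74.7 47.6]
```

>>> jog_arm([
  [-0.18,3.71,-0.22,0.004],
  [-0.18,3.71,-0.22,0.004],
  [-0.17,3.71,-0.22,0.004],
  [0,2.8,0,0],
  [0,2.4,0,0],
  [0,0.4,0,0],
  [0,0,0,0],
])

```text
time: 39.65
position: [0.4129, -0.2747, 0.0042]
tcp_rot: [-1.535, 0.409, -0.403]
contact_force: [0.4, -0.4, 0.9]
gripper_width: 0.998
```

>>> jog_arm([
  [0,0,0,0],
  [0,0,0,0],
  [0,0,0,0],
  [0,0,0,0],
  [0,0,0,0],
], jaw=255)

```text
time: 40.28
position: [0.4123, -0.2756, 0.0045]
tcp_rot: [-1.535, 0.41, -0.405]
contact_force: [-1.3, -0.3, 7.1]
gripper_width: 0.517
```

```bash
python3 - <<'E'
from h import *
p,f=pose();print(p,np.degrees(f),sense()['gripper_width'])
T=rw(.038,0,0)[:2]
plan((p[0],p[1],.12,None),(.43,.08,.19,-75),(*T,.15,-123.4,.04),(*T,.11,-123.4,.02))
E
```

```text
[ 0.4123387  -0.27558006  0.00449554] -29.766517580685306 0.5169324650580166
-> (np.float64(0.41233870141285023), np.float64(-0.27558005959214804), 0.12, None)
   [0.0, -3.85, 0.0, 0.0]
   [0.0, -3.85, 0.0, 0.0]
   [0.0, -3.85, 0.0, 0.0]
-> (0.43, 0.08, 0.19, -75)
   [-2.3, -1.0, 4.53, 0.113]
   [-2.8, -1.0, 4.25, 0.113]
   [-3.26, -1.0, 3.9, 0.113]
   [-3.68, -1.0, 3.51, 0.113]
   [-4.05, -1.0, 3.08, 0.113]
   [-4.37, -1.0, 2.6, 0.113]
   [-4.64, -1.0, 2.09, 0.113]
-> (np.float64(0.547119), np.float64(0.3183224), 0.15, -123.4, 0.04)
   [-2.86, 0.57, 2.5, 0.121]
   [-3.14, 0.57, 2.14, 0.121]
   [-3.37, 0.57, 1.74, 0.121]
   [-3.55, 0.57, 1.32, 0.121]
   [-3.69, 0.57, 0.89, 0.121]
   [-3.77, 0.57, 0.44, 0.121]
   [-3.79, 0.57, -0.02, 0.121]
-> (np.float64(0.547119), np.float64(0.3183224), 0.11, -123.4, 0.02)
   [0.0, 2.0, 0.0, -0.0]
   [0.0, 2.0, 0.0, -0.0]
```

>>> jog_arm([
  [0,-3.85,0,0],
  [0,-3.85,0,0],
  [0,-3.85,0,0],
  [-2.3,-1.0,4.53,0.113],
  [-2.8,-1.0,4.25,0.113],
  [-3.26,-1.0,3.9,0.113],
  [-3.68,-1.0,3.51,0.113],
  [-4.05,-1.0,3.08,0.113],
  [-4.37,-1.0,2.6,0.113],
  [-4.64,-1.0,2.09,0.113],
])

```text
time: 41.52
position: [0.4304, 0.0796, 0.1888]
tcp_rot: [-1.328, 1.016, -1.016]
contact_force: [0.3, -1.0, -0.3]
gripper_width: 0.508
```

>>> jog_arm([
  [-2.86,0.57,2.5,0.121],
  [-3.14,0.57,2.14,0.121],
  [-3.37,0.57,1.74,0.121],
  [-3.55,0.57,1.32,0.121],
  [-3.69,0.57,0.89,0.121],
  [-3.77,0.57,0.44,0.121],
  [-3.79,0.57,0,0.121],
  [0,1.5,0,0],
  [0,0,0,0],
  [0,0,0,0],
])

```text
time: 42.78
position: [0.5285, 0.3044, 0.1376]
tcp_rot: [-0.918, 1.589, -1.586]
contact_force: [0.5, -0.1, -0.1]
gripper_width: 0.51
```

```bash
python3 - <<'E'
from h import *
p,f=pose();print(p,np.degrees(f),sense()['gripper_width'],(p[:2]-O)@u,(p[:2]-O)@v)
T=rw(.0385,0,0)[:2]
plan((*T,.13,-123.4,.02),(*T,.0895,-123.4,.02))
im=snap('wrist');cv2.imwrite('pics/w16.png',im[:,:,::-1])
E
```

```text
[0.52850715 0.30442472 0.13761057] -120.19191074923889 0.5099987506980893 0.01615016418060633 0.007886499430304764
-> (np.float64(0.54739425), np.float64(0.3187398), 0.13, -123.4, 0.02)
   [-1.09, 0.38, 0.46, 0.028]
   [-1.11, 0.38, 0.43, 0.028]
-> (np.float64(0.54739425), np.float64(0.3187398), 0.0895, -123.4, 0.02)
   [0.0, 1.35, 0.0, -0.0]
   [0.0, 1.35, 0.0, -0.0]
   [0.0, 1.35, 0.0, -0.0]
```

>>> jog_arm([
  [-1.09,0.38,0.46,0.028],
  [-1.11,0.38,0.43,0.028],
  [0,1.35,0,0],
  [0,1.35,0,0],
  [0,1.0,0,0],
  [0,0.3,0,0],
  [0,0,0,0],
  [0,0,0,0],
])

```text
time: 43.82
position: [0.5471, 0.32, 0.0899]
tcp_rot: [-0.88, 1.627, -1.623]
contact_force: [-1.2, -1.0, -0.6]
gripper_width: 0.513
```

```bash
python3 - <<'E'
from h import *
s=sense();p,f=pose();print(p,np.degrees(f),s['gripper_width'],s['contact_force'],(p[:2]-O)@u,(p[:2]-O)@v)
im=snap('wrist');cv2.imwrite('pics/w17.png',im[:,:,::-1]);edge(im)
z=p[2]-.0045+.016
a=(p[:2]-O)@u;print('expected rows far/near top', proj('wrist',rw(a+.035,0,z))[1],proj('wrist',rw(a-.035,0,z))[1])
E
```

```text
[0.54710331 0.31996092 0.08989084] -123.35575387841301 0.5134969766176711 [-1.15875677 -0.97951322 -0.57125962] 0.03935696367991499 0.0009151031908680113
wood rows [191 328] grad [(190, -101), (202, 47), (270, -29), (328, 35)]
expected rows far/near top 196.6257129356463 323.89020194647566
```

>>> jog_arm([
  [0.1,0,0,0],
  [0,0,0,0],
  [0,0,0,0],
  [0,0,0,0],
  [0,0,0,0],
], jaw=85)

```text
time: 44.5
position: [0.5464, 0.319, 0.0895]
tcp_rot: [-0.881, 1.627, -1.623]
contact_force: [-0.3, 0.6, -0.6]
gripper_width: 0.669
```

>>> jog_arm([
  [0,-4,0,0],
  [0,-2,0,0],
  [0,0,0,0],
  [0,0,0,0],
], jaw=0)

```text
time: 45.0
position: [0.5465, 0.3186, 0.1485]
tcp_rot: [-0.882, 1.627, -1.624]
contact_force: [0.4, -0.3, -0.7]
gripper_width: 0.997
```

```bash
python3 - <<'E'
from h import *
p,f=pose();print(p)
im=snap('wrist');cv2.imwrite('pics/w18.png',im[:,:,::-1]);edge(im)
c,s=np.cos(.873),np.sin(.873);x,z=.015,.049
print('home rows',[proj('wrist',rw(a,0,b))[1].round(0) for a,b in [(x+.07*c-t*s,z+.07*s+t*c) for t in (0,.004,.016)]+[(x-.016*s,z+.016*c)]])
plan((*rw(.09,0,0)[:2],.165,-123.4),(*rw(.09,0,0)[:2],.0945,None,.03))
E
```

```text
[0.54647642 0.3185805  0.14849971]
wood rows [169 184 187 234] grad [(169, -74), (183, -52), (189, 76), (207, -34), (233, -28), (239, 38), (264, 16), (272, 16), (295, 14)]
home rows [np.float64(185.0), np.float64(191.0), np.float64(209.0), np.float64(235.0)]
-> (np.float64(0.575745), np.float64(0.361732), 0.165, -123.4)
   [-5.22, -1.67, 0.08, 0.001]
-> (np.float64(0.575745), np.float64(0.361732), 0.0945, None, 0.03)
   [0.0, 2.35, 0.0, 0.0]
   [0.0, 2.35, 0.0, 0.0]
   [0.0, 2.35, 0.0, 0.0]
```

Home again; tip it over the same way.

>>> jog_arm([
  [0,-1.7,0,0.002],
  [-2.6,0,0.04,0],
  [-2.6,0,0.04,0],
  [0,2.3,0,0],
  [0,2.3,0,0],
  [0,2.4,0,0],
  [0,0,0,0],
  [0,0,0,0],
], jaw=255)

```text
time: 46.05
position: [0.5759, 0.3619, 0.0969]
tcp_rot: [-0.879, 1.629, -1.625]
contact_force: [-0.4, 0.1, 0.1]
gripper_width: 0.003
```

>>> jog_arm([
  [1.3,0,0,0],
  [1.3,0,0,0],
  [1.3,0,0,0],
  [1.3,0,0,0],
  [1.3,0,0,0],
  [1.3,0,0,0],
  [1.3,0,0,0],
  [1.4,0,0,0],
  [1.4,0,0,0],
  [0,0,0,0],
])

```text
time: 47.3
position: [0.5099, 0.2615, 0.0968]
tcp_rot: [-0.879, 1.628, -1.626]
contact_force: [0.5, 0.4, 0.1]
gripper_width: 0.004
```

>>> jog_arm([
  [0,-2.8,0,0],
  [0,-2.8,0,0],
  [4.2,0,0,0],
  [4.2,0,0,0],
  [4.2,0,0,0],
  [0,0,0,0],
  [0,0,0,0],
], jaw=0)

```text
time: 48.18
position: [0.4415, 0.158, 0.1537]
tcp_rot: [-0.878, 1.628, -1.625]
contact_force: [-1.0, -0.0, 0.3]
gripper_width: 1.0
```

```bash
python3 - <<'E'
from h import *
p,f=pose();print(p,np.degrees(f),(p[:2]-O)@u)
im=snap('wrist');cv2.imwrite('pics/w19.png',im[:,:,::-1])
for q in trace('wrist','block1'):
    if q['confidence']>.2:
        m=q['pixels'];print(q['confidence'],np.round(q['box'],2),im[m].mean(0).round(), 'dark share',(im[m].max(1)<75).mean().round(2))
        r=rect(max(cv2.findContours(m.astype(np.uint8),0,1)[0],key=len)[:,0].astype(float),.018);d=np.array(r[:2])-O;print('   ramp',(d@u).round(4),(d@v).round(4))
plan((.4395,.1552,.06,-123.4),(.4395,.1552,.0092,None,.03))
E
```

```text
[0.44148979 0.1580358  0.15369097] -123.47560295052642 -0.15395836412646166
0.93 [0.46 0.37 0.55 0.57] [58. 45. 36.] dark share 0.75
rect (0.4362, 0.158, 56.7) [72.8 45.9]
   ramp -0.1569 0.0043
0.69 [0.13 0.46 0.31 0.6 ] [161.  89.  15.] dark share 0.0
rect (0.3076, 0.2158, 156.3) [47.6 76.2]
   ramp -0.1794 0.1435
-> (0.4395, 0.1552, 0.06, -123.4)
   [0.2, 4.68, 0.03, 0.0]
   [0.2, 4.68, 0.03, 0.0]
-> (0.4395, 0.1552, 0.0092, None, 0.03)
   [0.0, 2.54, 0.0, 0.0]
   [0.0, 2.54, 0.0, 0.0]
```

>>> jog_arm([
  [0.15,4.68,-0.15,0],
  [0.15,4.68,-0.15,0],
  [0,2.54,0,0],
  [0,2.2,0,0],
  [0,0.35,0,0],
  [0,0,0,0],
])

```text
time: 49.02
position: [0.4361, 0.1577, 0.0091]
tcp_rot: [-0.88, 1.628, -1.623]
contact_force: [0.1, -0.0, -0.1]
gripper_width: 1.001
```

>>> jog_arm([
  [0,0,0,0],
  [0,0,0,0],
  [0,0,0,0],
  [0,0,0,0],
  [0,0,0,0],
], jaw=255)

```text
time: 49.65
position: [0.4367, 0.1567, 0.0096]
tcp_rot: [-0.878, 1.628, -1.625]
contact_force: [-1.8, -0.9, 7.2]
gripper_width: 0.513
```

```bash
python3 - <<'E'
from h import *
s=sense();p,f=pose();print(p,np.degrees(f),s['gripper_width'])
a=slot(1);print(a)
plan((p[0],p[1],.18,None),(.45,.0,.2,-110),(.55,-.16,.2,-87.3,.045),(*a,.17,-87.3,.045))
E
```

```text
[0.43666312 0.15672819 0.00955323] -123.48405659898872 0.5126098513468763
[ 0.629381 -0.132577]
-> (np.float64(0.43666312382435163), np.float64(0.15672819490368958), 0.18, None)
   [0.0, -4.26, 0.0, 0.0]
   [0.0, -4.26, 0.0, 0.0]
   [0.0, -4.26, 0.0, 0.0]
   [0.0, -4.26, 0.0, 0.0]
-> (0.45, 0.0, 0.2, -110)
   [4.11, -0.67, 3.25, -0.078]
   [4.35, -0.67, 2.92, -0.078]
   [4.57, -0.67, 2.57, -0.078]
-> (0.55, -0.16, 0.2, -87.3, 0.045)
   [2.32, -0.0, 2.97, -0.079]
   [2.55, -0.0, 2.78, -0.079]
   [2.76, -0.0, 2.57, -0.079]
   [2.96, -0.0, 2.34, -0.079]
   [3.13, -0.0, 2.1, -0.079]
-> (np.float64(0.629381), np.float64(-0.132577), 0.17, -87.3, 0.045)
   [-1.18, 1.5, 4.03, -0.0]
   [-1.18, 1.5, 4.03, -0.0]
```

>>> jog_arm([
  [0,-4.26,0,0],
  [0,-4.26,0,0],
  [0,-4.26,0,0],
  [0,-4.26,0,0],
  [4.11,-0.67,3.25,-0.078],
  [4.35,-0.67,2.92,-0.078],
  [4.57,-0.67,2.57,-0.078],
])

```text
time: 50.52
position: [0.4502, -0.0017, 0.1999]
tcp_rot: [-1.03, 1.463, -1.461]
contact_force: [1.3, 1.3, -0.7]
gripper_width: 0.514
```

>>> jog_arm([
  [2.32,0,2.97,-0.079],
  [2.55,0,2.78,-0.079],
  [2.76,0,2.57,-0.079],
  [2.96,0,2.34,-0.079],
  [3.13,0,2.1,-0.079],
  [3,0,0,0],
  [0,0,0,0],
  [0,0,0,0],
])

```text
time: 51.52
position: [0.5513, -0.1892, 0.199]
tcp_rot: [-1.234, 1.18, -1.173]
contact_force: [-0.4, 0.8, 0.1]
gripper_width: 0.511
```

```bash
python3 - <<'E'
from h import *
s=sense();p,f=pose();print(p,np.degrees(f),s['gripper_width'])
im=snap('wrist');cv2.imwrite('pics/w20.png',im[:,:,::-1])
for q in trace('wrist','block1'):
    m=q['pixels'];r=rect(max(cv2.findContours(m.astype(np.uint8),0,1)[0],key=len)[:,0].astype(float),.074);d=np.array(r[:2])-C;print(round(q['confidence'],2),np.round(q['box'],2),im[m].mean(0).round(),'   chase',(d@[.999,.047]).round(4),(d@cy).round(4))
a=slot(1);plan((*a,.15,-87.3,.04))
E
```

```text
[ 0.551281   -0.18921025  0.19895035] -87.41027493527251 0.5107126615767787
rect (0.6303, -0.206, 93.5) [47.7 73. ]
0.96 [0.63 0.43 0.74 0.63] [80. 58. 44.]    chase -0.0025 0.0036
rect (0.3747, -0.3256, 42.0) [72.7 27.9]
0.95 [0.12 0.73 0.23 0.85] [ 22. 115.  47.]    chase -0.2635 -0.1038
rect (0.327, -0.2582, 174.8) [44.  53.3]
0.95 [0.   0.56 0.11 0.68] [ 24. 112.  47.]    chase -0.308 -0.0343
rect (0.6286, -0.2568, 135.0) [16.9 36.1]
0.86 [0.59 0.64 0.67 0.81] [66. 57. 46.]    chase -0.0066 -0.047
rect (0.5531, -0.2634, 93.2) [ 88.4 147.8]
0.81 [0.41 0.48 0.6  0.83] [60. 47. 37.]    chase -0.0824 -0.0501
rect (0.3483, -0.1599, 101.8) [46.9 58.9]
0.69 [0.   0.27 0.13 0.45] [ 30.  72. 143.]    chase -0.2821 0.0629
-> (np.float64(0.629381), np.float64(-0.132577), 0.15, -87.3, 0.04)
   [-1.75, 1.64, 2.68, -0.0]
   [-1.75, 1.64, 2.69, -0.0]
   [-1.75, 1.64, 2.69, -0.0]
```

View pics/w20.png

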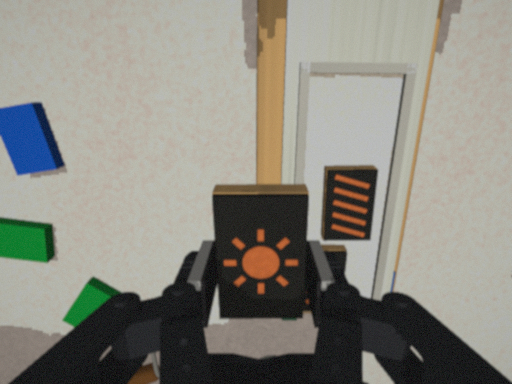

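>>> jog_arm([
  [-1.78,1.0,2.68,0],
  [-1.78,1.64,2.69,0],
  [-1.78,2.3,2.69,0],
  [0,2.5,0,0],
  [0,2.5,0,0],
  [0,0,0,0],
  [0,0,0,0],
])

```text
time: 52.5
position: [0.6294, -0.1326, 0.1003]
tcp_rot: [-1.234, 1.179, -1.174]
contact_force: [-0.4, -0.7, -0.3]
gripper_width: 0.511
```

```bash
python3 - <<'E'
from h import *
p,f=pose();d=p[:2]-C;print(p,np.degrees(f),d@[.999,.047],d@cy);plan((*(C+.078*cy),.0665,-87.3,.02))
E
```

```text
[ 0.62939692 -0.13258427  0.10025435] -87.40507135947664 1.556362026715172e-05 0.07700816317105572
-> (np.float64(0.6293340000000001), np.float64(-0.13157799999999997), 0.0665, -87.3, 0.02)
   [-0.05, 1.69, -0.0, -0.001]
   [-0.05, 1.69, -0.0, -0.001]
```

>>> jog_arm([
  [-0.05,1.6,0,0],
  [-0.05,1.4,0,0],
  [0,0.2,0,0],
  [0,0.2,0,0],
  [0,0,0,0],
  [0,0,0,0],
])

```text
time: 53.25
position: [0.6289, -0.1319, 0.0658]
tcp_rot: [-1.235, 1.18, -1.174]
contact_force: [-3.4, 0.3, 6.8]
gripper_width: 0.509
```

>>> jog_arm([
  [0,0,0,0],
  [0,0,0,0],
  [0,0,0,0],
], jaw=85)

```text
time: 53.62
position: [0.6286, -0.1321, 0.0648]
tcp_rot: [-1.235, 1.18, -1.174]
contact_force: [-0.7, 0.2, 0.2]
gripper_width: 0.664
```

```bash
python3 - <<'E'
from h import *
p,f=pose();print(p)
plan((p[0],p[1],.2,None),(.50,-.19,.22,-87.3))
E
```

```text
[ 0.62862958 -0.13205558  0.06479619]
-> (np.float64(0.6286295801841275), np.float64(-0.13205558220850772), 0.2, None)
   [0.0, -4.51, 0.0, 0.0]
   [0.0, -4.51, 0.0, 0.0]
   [0.0, -4.51, 0.0, 0.0]
-> (0.5, -0.19, 0.22, -87.3)
   [1.74, -0.67, -4.37, -0.001]
   [1.73, -0.67, -4.37, -0.001]
   [1.73, -0.67, -4.37, -0.001]
```

>>> jog_arm([
  [0,-4.5,0,0],
  [0,-4.5,0,0],
  [0,-4.5,0,0],
  [1.74,-0.67,-4.37,0],
  [1.73,-0.67,-4.37,0],
  [1.73,-0.67,-4.37,0],
  [0,-1,-3,0],
  [0,0,0,0],
  [0,0,0,0],
])

```text
time: 54.75
position: [0.4714, -0.1911, 0.2311]
tcp_rot: [-1.235, 1.18, -1.174]
contact_force: [0.0, 0.1, -0.6]
gripper_width: 0.666
```

```bash
python3 - <<'E'
from h import *
s=sense();p,f=pose();print(p,np.degrees(f))
im=snap('wrist');cv2.imwrite('pics/w21.png',im[:,:,::-1])
for q in trace('wrist','block1'):
    m=q['pixels'];print(round(q['confidence'],2),np.round(q['box'],2));r=rect(max(cv2.findContours(m.astype(np.uint8),0,1)[0],key=len)[:,0].astype(float),.074);d=np.array(r[:2])-C;print('   chase',(d@[.999,.047]).round(4),(d@cy).round(4))
E
```

```text
[ 0.4714312  -0.19111113  0.23105854] -87.43571852684747
0.89 [0.71 0.6  0.81 0.77]
rect (0.6128, -0.2861, 92.6) [49.7 78.6]
   chase -0.0238 -0.0756
0.89 [0.17 0.27 0.29 0.43]
rect (0.3305, -0.1613, 101.5) [43.4 59.4]
   chase -0.2999 0.0624
0.81 [0.75 0.42 0.87 0.6 ]
rect (0.628, -0.2054, 93.4) [52.  73.9]
   chase -0.0048 0.0043
0.8 [0.13 0.54 0.25 0.65]
rect (0.3015, -0.2604, 174.8) [44.2 64.2]
   chase -0.3336 -0.0353
0.69 [0.77 0.21 0.9  0.41]
rect (0.6242, -0.1306, 92.7) [51.2 68.5]
   chase -0.0051 0.0792
0.46 [0.27 0.69 0.32 0.78]
rect (0.358, -0.3186, 55.6) [42.8  7.2]
   chase -0.2799 -0.0961
```

View pics/w21.png

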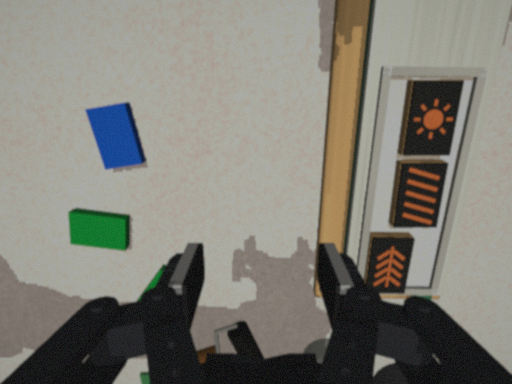

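```bash
python3 - <<'E'
from h import *
im=cv2.imread('pics/w21.png')
cv2.imwrite('pics/c22.png',cv2.resize(im[50:310,340:500],(492,800),interpolation=2)[200:])
def ch(px,z): d=onz('wrist',px,z)[:2]-C; return np.round([1e3*d@[.999,.047],1e3*d@cy],1)
for px in [(371,236),(376,236),(412,236),(406,293),(366,291),(374,291)]:
    print(px,[(z,ch(px,z).tolist()) for z in (.058,.064,.074,.08)])
print('bars outer/inner left', [proj('wrist',(*(C+x*np.array([.999,.047])+y*cy),z)).round(0).tolist() for x,y,z in [(-.048,-.076,.064),(-.04,-.076,.064),(-.04,-.076,.058),(.04,-.076,.058),(-.048,-.115,.064),(-.04,-.115,.064)]])
for x in (-.0175,-.012,0.): print(x,[proj('wrist',(*(C+(x+a)*np.array([.999,.047])+(-.077+b)*cy),z)).round(0).tolist() for a,b,z in [(-.0225,.035,.074),(.0225,.035,.074),(.0225,-.035,.074),(-.0225,-.035,.074),(-.0225,-.035,.058)]])
E
```

```text
(371, 236) [(0.058, [-39.3, -50.2]), (0.064, [-41.6, -47.2]), (0.074, [-45.4, -42.1]), (0.08, [-47.7, -39.1])]
(376, 236) [(0.058, [-33.7, -50.2]), (0.064, [-36.1, -47.2]), (0.074, [-40.1, -42.1]), (0.08, [-42.5, -39.1])]
(412, 236) [(0.058, [6.3, -50.1]), (0.064, [3.1, -47.1]), (0.074, [-2.2, -42.0]), (0.08, [-5.3, -39.0])]
(406, 293) [(0.058, [10.6, -125.3]), (0.064, [7.4, -120.9]), (0.074, [2.0, -113.4]), (0.08, [-1.3, -109.0])]
(366, 291) [(0.058, [-37.2, -122.7]), (0.064, [-39.5, -118.3]), (0.074, [-43.4, -110.9]), (0.08, [-45.7, -106.5])]
(374, 291) [(0.058, [-27.7, -122.6]), (0.064, [-30.2, -118.2]), (0.074, [-34.4, -110.9]), (0.08, [-36.9, -106.5])]
bars outer/inner left [[362.0, 259.0], [370.0, 259.0], [368.0, 256.0], [438.0, 257.0], [359.0, 289.0], [366.0, 289.0]]
-0.0175 [[376.0, 236.0], [419.0, 236.0], [409.0, 292.0], [369.0, 292.0], [365.0, 283.0]]
-0.012 [[381.0, 236.0], [424.0, 236.0], [414.0, 292.0], [374.0, 292.0], [369.0, 283.0]]
0.0 [[393.0, 236.0], [435.0, 236.0], [424.0, 292.0], [384.0, 292.0], [379.0, 283.0]]
```

View pics/c22.png

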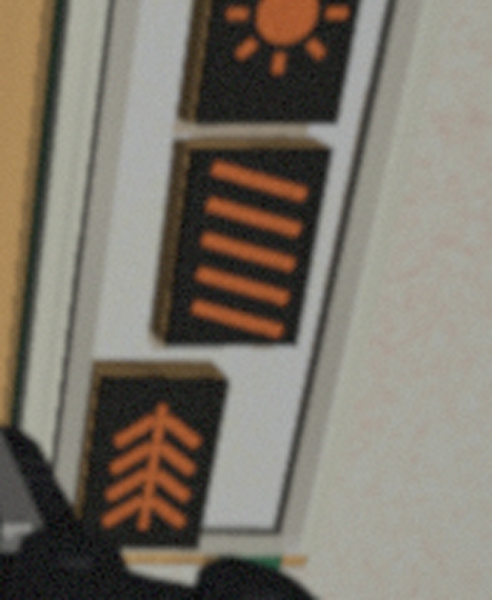

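```bash
python3 - <<'E'
from h import *
cx=np.array([.999,.047]);a=C-.0765*cy-.007*cx
plan((*a,.15,-87.3,.045),(*a,.0675,None,.03))
E
```

```text
-> (np.float64(0.6296025), np.float64(-0.2862525), 0.15, -87.3, 0.045)
   [2.06, 1.61, 3.07, -0.0]
   [2.06, 1.61, 3.07, -0.0]
   [2.06, 1.61, 3.07, -0.0]
   [2.06, 1.61, 3.07, -0.0]
   [2.06, 1.61, 3.07, -0.0]
-> (np.float64(0.6296025), np.float64(-0.2862525), 0.0675, None, 0.03)
   [0.0, 2.75, 0.0, 0.0]
   [0.0, 2.75, 0.0, 0.0]
   [0.0, 2.75, 0.0, 0.0]
```

>>> jog_arm([
  [2.06,1.61,3.07,0],
  [2.06,1.61,3.07,0],
  [2.06,1.61,3.07,0],
  [2.06,1.61,3.07,0],
  [2.06,1.61,3.07,0],
  [0,2.75,0,0],
  [0,2.75,0,0],
  [0,2.4,0,0],
  [0,0,0,0],
  [0,0,0,0],
], jaw=0)

```text
time: 56.1
position: [0.6287, -0.2871, 0.0715]
tcp_rot: [-1.234, 1.179, -1.174]
contact_force: [-0.2, 0.5, -0.1]
gripper_width: 1.0
```

>>> jog_arm([
  [0,0,0,0],
  [0,0,0,0],
  [0,0,0,0],
  [0,0,0,0],
  [0,0,0,0],
  [0,0,0,0],
], jaw=255, squeeze=30)

```text
time: 56.85
position: [0.6303, -0.2876, 0.0742]
tcp_rot: [-1.232, 1.175, -1.178]
contact_force: [0.3, 0.2, 15.0]
gripper_width: -0.001
```

>>> jog_arm([
  [0,-3,0,0],
  [0,-1,0,0],
  [0,0,0,0],
  [0,0,0,0],
  [0,0,0,0],
], jaw=0)

```text
time: 57.48
position: [0.6278, -0.2871, 0.1096]
tcp_rot: [-1.235, 1.181, -1.173]
contact_force: [1.0, -0.4, 0.6]
gripper_width: 0.998
```

```bash
python3 - <<'E'
from h import *
p,f=pose();print(p,np.degrees(f),sense()['gripper_width'])
im=snap('wrist');cv2.imwrite('pics/w23.png',im[:,:,::-1])
for q in trace('wrist','block1'):
    m=q['pixels'];print(round(q['confidence'],2),np.round(q['box'],2));r=rect(max(cv2.findContours(m.astype(np.uint8),0,1)[0],key=len)[:,0].astype(float),.074);d=np.array(r[:2])-C;print('   chase',(d@[.999,.047]).round(4),(d@cy).round(4))
g=(((im[:,:,0].astype(int)-im[:,:,2])>70)&(im[:,:,0]>120)).astype(np.uint8)
n,l,st,c=cv2.connectedComponentsWithStats(g)
for i in range(1,n):
    if st[i,4]>60: 
        d=onz('wrist',c[i],.074)[:2]-C;print(c[i].round(),st[i],'motif chase',(d@[.999,.047]).round(4),(d@cy).round(4))
E
```

```text
[ 0.62781715 -0.28713508  0.10958083] -87.43219894231113 0.9980500059769221
0.96 [0.42 0.44 0.56 0.73]
rect (0.6206, -0.2887, 91.9) [45.3 74.7]
   chase -0.0161 -0.0785
0.83 [0.46 0.   0.63 0.03]
rect (0.6297, -0.167, 2.5) [44.1  5.7]
   chase -0.0013 0.0426
[163. 106.] [ 146    0   34  223 3307] motif chase -0.0636 -0.0055
[379. 107.] [ 359    0   40  225 2615] motif chase 0.0554 -0.006
[277.  43.] [247  30  61  27 551] motif chase -0.0011 0.0258
[277.  68.] [248  56  59  26 518] motif chase -0.0009 0.0137
[277.  92.] [248  80  58  25 484] motif chase -0.0009 0.0017
[277. 115.] [249 103  57  24 454] motif chase -0.0007 -0.0104
[276. 137.] [249 126  56  22 429] motif chase -0.0007 -0.0224
[250. 230.] [ 226  192   49   73 1611] motif chase -0.0163 -0.081
[181. 282.] [173 278  19   8 127] motif chase -0.0633 -0.1194
```

>>> jog_arm([
  [0,2.2,0,0],
  [0,1.7,0,0],
  [0,0.4,0,0],
  [0,0.1,0,0],
  [0,0,0,0],
  [0,0,0,0],
])

```text
time: 58.32
position: [0.6284, -0.2873, 0.0673]
tcp_rot: [-1.234, 1.179, -1.175]
contact_force: [0.4, -1.0, -0.1]
gripper_width: 1.002
```

>>> jog_arm([
  [0,0.1,0,0],
  [0,0.05,0,0],
  [0,0,0,0],
  [0,0,0,0],
])

```text
time: 58.82
position: [0.628, -0.2872, 0.0652]
tcp_rot: [-1.235, 1.18, -1.174]
contact_force: [-0.2, 0.8, 0.0]
gripper_width: 0.999
```

>>> jog_arm([
  [0,0,0,0],
  [0,0,0,0],
  [0,0,0,0],
  [0,0,0,0],
  [0,0,0,0],
], jaw=255)

```text
time: 59.45
position: [0.6282, -0.2872, 0.0654]
tcp_rot: [-1.234, 1.18, -1.174]
contact_force: [0.3, -0.2, 2.8]
gripper_width: 0.517
```

>>> jog_arm([
  [0,-0.2,0,0],
  [-0.2,0,0.4,0],
  [0,0,0.4,0],
  [0,0.15,0,0],
  [0,0,0,0],
  [0,0,0,0],
])

```text
time: 60.2
position: [0.6358, -0.2849, 0.0655]
tcp_rot: [-1.235, 1.18, -1.174]
contact_force: [-0.9, 1.0, -0.1]
gripper_width: 0.513
```

>>> jog_arm([
  [0,0,0,0],
  [0,0,0,0],
  [0,0,0,0],
], jaw=85)

```text
time: 60.58
position: [0.636, -0.2849, 0.0657]
tcp_rot: [-1.235, 1.18, -1.174]
contact_force: [0.1, 0.2, -0.5]
gripper_width: 0.667
```

>>> jog_arm([
  [0,-3,0,0],
  [0,-4,0,0],
  [0,-4,0,0],
  [0,-3,0,0],
  [-3,0,-3,0],
  [-2,0,-3,0],
  [0,0,0,0],
  [0,0,0,0],
], jaw=0)

```text
time: 61.58
position: [0.5748, -0.2382, 0.2062]
tcp_rot: [-1.235, 1.18, -1.175]
contact_force: [0.8, 1.3, 0.4]
gripper_width: 0.998
```

```bash
python3 - <<'E'
from h import *
p,f=pose();print(p,np.degrees(f),sense()['gripper_width'])
im=snap('wrist');cv2.imwrite('pics/w24.png',im[:,:,::-1])
for q in trace('wrist','block1'):
    m=q['pixels'];r=rect(max(cv2.findContours(m.astype(np.uint8),0,1)[0],key=len)[:,0].astype(float),.074);d=np.array(r[:2])-C;print(round(q['confidence'],2),np.round(q['box'],2),'   chase',(d@[.999,.047]).round(4),(d@cy).round(4))
S=np.array([512,384])
for n in ('scene','side'):
  camera(n)
  print(n,[((np.array(r['xy'])*S).round(1),round(r['confidence'],2)) for r in place_of(n,'handle')])
  P=(.5155,.0235,.171);print('pred',proj(n,P).round(1))
plan((.515,-.06,.23,-87.3),(.515,-.06,.165,-87.3))
E
```

```text
[ 0.57476397 -0.23824458  0.20618031] -87.47431642390463 0.9984408692436395
rect (0.3851, -0.3427, 55.8) [69.5 38.6]
0.88 [0.09 0.62 0.2  0.78]    chase -0.2539 -0.1214
rect (0.3674, -0.1709, 77.5) [65.2 31.8]
0.87 [0.   0.13 0.08 0.32]    chase -0.2635 0.051
rect (0.3432, -0.2689, 82.3) [43.1 30.6]
0.74 [0.   0.47 0.06 0.57]    chase -0.2923 -0.0457
rect (0.6339, -0.2848, 92.6) [46.8 74.2]
0.66 [0.58 0.5  0.67 0.69]    chase -0.0026 -0.0753
rect (0.6313, -0.2072, 93.2) [47.1 71.3]
0.66 [0.58 0.28 0.69 0.49]    chase -0.0016 0.0024
scene [(array([281.2, 181.6]), 0.49)]
pred [281.1 183.1]
side [(array([237. , 189.4]), 0.54)]
pred [236.  185.3]
-> (0.515, -0.06, 0.23, -87.3)
   [-4.5, -0.61, -1.3, -0.001]
   [-4.5, -0.61, -1.3, -0.001]
   [-4.5, -0.61, -1.29, -0.001]
   [-4.5, -0.61, -1.29, -0.001]
-> (0.515, -0.06, 0.165, -87.3)
   [0.0, 3.25, 0.0, -0.0]
   [0.0, 3.25, 0.0, -0.0]
```

```bash
python3 - <<'E'
from h import *
plan((.518,-.035,.22,-87.3),(.518,-.035,.167,-87.3,.03))
E
```

```text
-> (0.518, -0.035, 0.22, -87.3)
   [-5.12, -0.36, -1.2, -0.001]
   [-5.12, -0.36, -1.19, -0.001]
   [-5.12, -0.36, -1.19, -0.001]
   [-5.12, -0.36, -1.19, -0.001]
-> (0.518, -0.035, 0.167, -87.3, 0.03)
   [0.0, 2.65, 0.0, -0.0]
   [0.0, 2.65, 0.0, -0.0]
```

>>> jog_arm([
  [-5.12,-0.36,-1.2,-0.001],
  [-5.12,-0.36,-1.2,0],
  [-5.12,-0.36,-1.2,0],
  [-5.12,-0.36,-1.2,0],
  [0,2.5,0,0],
  [0,2.5,0,0],
  [0,0.3,0,0],
  [0,0,0,0],
], jaw=255)

```text
time: 62.88
position: [0.5174, -0.035, 0.1681]
tcp_rot: [-1.235, 1.179, -1.173]
contact_force: [-0.5, -0.0, 0.3]
gripper_width: 0.003
```

>>> jog_arm([
  [-2,0,0,0],
  [-1.5,0,0,0],
  [-1,0,0,0],
  [-1,0,0,0],
  [0,0,0,0],
])

```text
time: 63.5
position: [0.5146, 0.0205, 0.1677]
tcp_rot: [-1.235, 1.178, -1.172]
contact_force: [0.7, -3.0, -0.0]
gripper_width: 0.002
```

>>> jog_arm([
  [-1.5,0,0,0],
  [-1.5,0,0,0],
  [-1.5,0,0,0],
  [-1.5,0,0,0],
  [0,0,0,0],
])

```text
time: 64.12
position: [0.5111, 0.0812, 0.1673]
tcp_rot: [-1.237, 1.178, -1.171]
contact_force: [-0.8, -5.1, 1.1]
gripper_width: -0.001
```

>>> jog_arm([
  [-0.8,0,0,0],
  [-0.5,0,0,0],
  [0,0,0,0],
])

```text
time: 64.5
position: [0.5107, 0.0902, 0.1665]
tcp_rot: [-1.238, 1.181, -1.176]
contact_force: [-0.2, -9.7, -3.2]
gripper_width: -0.002
```

```bash
python3 - <<'E'
from h import *
S=np.array([512,384])
s=sense();p,f=pose();print(p,s['contact_force'])
for n in ('side','scene'):
  im=camera(n);cv2.imwrite(f'pics/{n}25.png',im[:,:,::-1])
  for t in ('handle','chase'):print(n,t,[((np.array(r['xy'])*S).round(1),round(r['confidence'],2)) for r in place_of(n,t)])
  print('pred handle at 0.6',proj(n,(.5137-.0022,.071+.047,.171)).round(1), 'chase px per +17mm',proj(n,(*C,.058)).round(1),proj(n,(*(C+.017*cy),.058)).round(1))
E
```

```text
[0.51068427 0.09016396 0.16650086] [-0.19819672 -9.70906334 -3.20117232]
side handle [(array([240.9, 369.7]), 0.59), (array([229.6, 208.1]), 0.58), (array([220.3, 165.8]), 0.31)]
side chase []
pred handle at 0.6 [228.1 210.3] chase px per +17mm [223.6 154.1] [222.4 157.4]
scene handle [(array([216.3, 273.8]), 0.68), (array([303.4, 172.2]), 0.62), (array([144.8, 305.7]), 0.59)]
scene chase [(array([239.5, 263.6]), 0.83)]
pred handle at 0.6 [303.9 172.6] chase px per +17mm [239.9 261.3] [244.6 258.7]
```

>>> jog_arm([
  [-0.4,0,0,0],
  [-0.4,0,0,0],
  [0,0,0,0],
])

```text
time: 65.18
position: [0.5101, 0.098, 0.1665]
tcp_rot: [-1.239, 1.181, -1.176]
contact_force: [-2.0, -10.4, -2.5]
gripper_width: 0.003
```

```bash
python3 - <<'E'
from h import *
s=sense();p,f=pose();print(p,s['contact_force'])
im=camera('scene');cv2.imwrite('pics/scene26.png',im[:,:,::-1])
cx=np.array([.999,.047])
def prof(img):
    # brightness along a line parallel to press y at chase x=+0.044 bar... use bar end: sample along centre between x=.028..0.036 on floor z .058
    ys=np.arange(-.16,.2,.001);out=[]
    g=cv2.cvtColor(img,cv2.COLOR_BGR2GRAY).astype(np.float32)
    P=[[proj('scene',(*(C+x*cx+y*cy),.06)) for y in ys] for x in (.028,.03,.032,.034)]
    P=np.array(P,np.float32);return ys,cv2.remap(g,P[:,:,0],P[:,:,1],1).mean(0)
for n in ('scene0','scene25','scene26'):
    ys,v=prof(cv2.imread(f'pics/{n}.png'));print(n,v[::4].round().astype(int).tolist())
E
```

```text
[0.51011311 0.09798921 0.16647602] [ -1.97410866 -10.43641623  -2.5172294 ]
scene0 [89, 89, 89, 89, 89, 88, 91, 114, 122, 119, 138, 149, 156, 156, 157, 157, 157, 158, 158, 157, 157, 157, 156, 157, 157, 158, 158, 158, 159, 159, 159, 160, 158, 159, 158, 158, 158, 159, 159, 160, 160, 160, 161, 160, 160, 161, 161, 161, 161, 161, 161, 162, 162, 162, 163, 162, 163, 162, 161, 161, 161, 161, 161, 161, 162, 162, 161, 147, 119, 113, 132, 144, 150, 152, 152, 152, 152, 153, 153, 152, 152, 153, 153, 153, 151, 142, 121, 108, 107, 108]
scene25 [93, 93, 93, 93, 92, 92, 95, 118, 126, 124, 145, 155, 160, 161, 161, 161, 162, 163, 163, 162, 162, 161, 161, 161, 161, 161, 162, 163, 164, 165, 164, 163, 162, 162, 162, 161, 162, 162, 162, 163, 165, 165, 165, 164, 164, 164, 164, 164, 165, 166, 166, 166, 166, 166, 167, 166, 167, 167, 166, 166, 165, 165, 165, 166, 166, 166, 165, 151, 123, 118, 137, 149, 156, 158, 158, 158, 157, 158, 158, 158, 158, 158, 158, 158, 156, 147, 126, 113, 112, 112]Traceback (most recent call last):
  File "<stdin>", line 12, in <module>
  File "<stdin>", line 9, in prof
  File "h.py", line 12, in proj
    p=camera_params(n);c=np.array(p['R'])@np.array(X)+np.array(p['t']);q=np.array(p['mtx'])@c;return q[:2]/q[2]
ValueError: time passes only in moves, steps and waits
```

```bash
cat >> h.py <<'E'
def bedshift(fn):
    """chase end-bar position shift along bed travel vs scene0 (mm)"""
    p=camera_params('scene');K,R,t=[np.array(p[k]) for k in ('mtx','R','t')];cx=np.array([.999,.047]);ys=np.arange(.06,.2,.0005)
    def prof(img):
        g=cv2.cvtColor(img,cv2.COLOR_BGR2GRAY).astype(np.float32);P=[]
        for x in (.026,.028,.03,.032,.034):
            X=np.c_[C+x*cx+ys[:,None]*cy,np.full(len(ys),.06)];q=(X@R.T+t)@K.T;P.append(q[:,:2]/q[:,2:])
        P=np.array(P,np.float32);return cv2.remap(g,P[:,:,0].copy(),P[:,:,1].copy(),1).mean(0)
    v=prof(cv2.imread(fn));w=prof(cv2.imread('pics/scene0.png'));i=np.argmin(w[40:130])+40;ref=w[i-30:i+16]-w[i-30:i+16].mean()
    sc=[np.corrcoef(ref,v[j-30:j+16])[0,1] for j in range(30,len(v)-16)];j=int(np.argmax(sc))+30
    print(fn,'bed shift mm',(j-i)*.5,'corr',round(max(sc),3))
E
python3 - <<'E'
from h import *
for n in ('scene25','scene26'): bedshift(f'pics/{n}.png')
E
```

```text
pics/scene25.png bed shift mm 0.0 corr 0.999
pics/scene26.png bed shift mm 2.0 corr 0.996
```

>>> jog_arm([
  [-0.4,0,0,0],
  [-0.4,0,0,0],
  [0,0,0,0],
])

```text
time: 65.6
position: [0.5097, 0.1055, 0.1664]
tcp_rot: [-1.24, 1.182, -1.176]
contact_force: [-2.5, -11.4, -1.6]
gripper_width: -0.0
```

>>> jog_arm([
  [-0.3,0,0,0],
  [0,0,0,0],
  [0,0,0,0],
])

```text
time: 65.97
position: [0.5097, 0.106, 0.1663]
tcp_rot: [-1.242, 1.182, -1.18]
contact_force: [-4.8, -18.5, 1.7]
gripper_width: 0.0
```

```bash
python3 - <<'E'
from h import *
s=sense();p,f=pose();print(p,s['contact_force'])
im=camera('scene');cv2.imwrite('pics/scene27.png',im[:,:,::-1]);bedshift('pics/scene27.png')
E
```

```text
[0.5096964  0.1059598  0.16625472] [ -4.7924819  -18.49214302   1.69703533]
pics/scene27.png bed shift mm 4.0 corr 0.996
```

>>> jog_arm([
  [3.2,0,0,0],
  [3.2,0,0,0],
  [3.2,0,0,0],
  [0,0,0,0],
  [-2.4,0,0,0],
  [-2.4,0,0,0],
  [-2.4,0,0,0],
  [-2.4,0,0,0],
  [0,0,0,0],
])

```text
time: 67.15
position: [0.5102, 0.1061, 0.1666]
tcp_rot: [-1.242, 1.18, -1.181]
contact_force: [-2.9, -22.3, 3.7]
gripper_width: 0.002
```

```bash
python3 - <<'E'
from h import *
s=sense();p,f=pose();print(p,s['contact_force'])
im=camera('scene');cv2.imwrite('pics/scene28.png',im[:,:,::-1]);bedshift('pics/scene28.png')
E
```

```text
[0.51020488 0.10612742 0.1665846 ] [ -2.86986506 -22.26990469   3.70883633]
pics/scene28.png bed shift mm 21.0 corr 0.998
```

>>> jog_arm([
  [3.2,0,0,0],
  [3.2,0,0,0],
  [3.2,0,0,0],
  [0,0,0,0],
  [-2.4,0,0,0],
  [-2.4,0,0,0],
  [-2.4,0,0,0],
  [-2.35,0,0,0],
  [0,0,0,0],
])

```text
time: 68.32
position: [0.5102, 0.1062, 0.1667]
tcp_rot: [-1.242, 1.18, -1.181]
contact_force: [-3.0, -21.8, 4.6]
gripper_width: -0.002
```

>>> jog_arm([
  [3.2,0,0,0],
  [3.2,0,0,0],
  [3.2,0,0,0],
  [0,0,0,0],
  [-2.4,0,0,0],
  [-2.4,0,0,0],
  [-2.4,0,0,0],
  [-2.4,0,0,0],
  [0,0,0,0],
])

```text
time: 69.45
position: [0.51, 0.1062, 0.1667]
tcp_rot: [-1.242, 1.18, -1.181]
contact_force: [-3.4, -21.3, 5.3]
gripper_width: -0.001
```

```bash
python3 - <<'E'
from h import *
s=sense();p,f=pose();print(p,s['contact_force'])
im=camera('scene');cv2.imwrite('pics/scene29.png',im[:,:,::-1]);bedshift('pics/scene29.png')
E
```

```text
[0.51004269 0.10617597 0.16665736] [ -3.35372772 -21.33765297   5.30103763]
pics/scene29.png bed shift mm 54.5 corr 0.999
```

>>> jog_arm([
  [3.2,0,0,0],
  [3.2,0,0,0],
  [3.2,0,0,0],
  [0,0,0,0],
  [-2.0,0,0,0],
  [-2.0,0,0,0],
  [-1.0,0,0,0],
  [0,0,0,0],
])

```text
time: 70.5
position: [0.5127, 0.0652, 0.1675]
tcp_rot: [-1.236, 1.179, -1.174]
contact_force: [-0.6, -7.6, 1.5]
gripper_width: -0.001
```

>>> jog_arm([
  [-1,0,0,0],
  [-0.5,0,0,0],
  [0,0,0,0],
])

```text
time: 70.88
position: [0.5124, 0.0773, 0.1671]
tcp_rot: [-1.236, 1.18, -1.178]
contact_force: [3.8, -16.4, -0.1]
gripper_width: -0.0
```

>>> jog_arm([
  [-0.7,0,0,0],
  [-0.7,0,0,0],
  [0,0,0,0],
])

```text
time: 71.25
position: [0.5119, 0.0857, 0.1663]
tcp_rot: [-1.241, 1.181, -1.186]
contact_force: [2.0, -31.7, 0.6]
gripper_width: 0.0
```

```bash
python3 - <<'E'
from h import *
s=sense();p,f=pose();print(p,s['contact_force'])
im=camera('scene');cv2.imwrite('pics/scene30.png',im[:,:,::-1]);bedshift('pics/scene30.png')
E
```

```text
[0.5119377  0.08567446 0.16627851] [  2.01847774 -31.67311924   0.60697791]
pics/scene30.png bed shift mm 63.0 corr 0.997
```

>>> jog_arm([
  [3.0,0,0,0],
  [3.0,0,0,0],
  [2.0,0,0,0],
  [0,0,0,0],
  [-2.0,0,0,0],
  [-2.0,0,0,0],
  [-1.5,0,0,0],
  [0,0,0,0],
])

```text
time: 72.3
position: [0.5124, 0.0688, 0.1674]
tcp_rot: [-1.237, 1.178, -1.175]
contact_force: [3.3, -8.0, -0.7]
gripper_width: -0.002
```

>>> jog_arm([
  [-0.8,0,0,0],
  [0,0,0,0],
])

```text
time: 72.55
position: [0.5129, 0.074, 0.167]
tcp_rot: [-1.236, 1.18, -1.179]
contact_force: [6.8, -14.8, -4.2]
gripper_width: 0.002
```

>>> jog_arm([
  [-0.7,0,0,0],
  [0,0,0,0],
])

```text
time: 72.8
position: [0.5127, 0.0779, 0.1668]
tcp_rot: [-1.238, 1.18, -1.184]
contact_force: [7.0, -23.2, -1.4]
gripper_width: 0.003
```

```bash
python3 - <<'E'
from h import *
s=sense();p,f=pose();print(p,s['contact_force'])
im=camera('scene');cv2.imwrite('pics/scene31.png',im[:,:,::-1]);bedshift('pics/scene31.png')
E
```

```text
[0.51270719 0.07792327 0.16680632] [  6.97075089 -23.15585781  -1.39661428]
pics/scene31.png bed shift mm 63.0 corr 0.996
```

>>> jog_arm([
  [2.0,0,0,0],
  [3.0,0,0,0],
  [3.0,0,0,0],
  [3.0,0,0,0],
  [3.0,0,0,0],
  [0,-3,0,0],
  [0,-3,0,0],
  [2,0,-3,0],
  [2,0,-3,0],
  [0,0,0,0],
])

```text
time: 74.1
position: [0.4588, -0.0998, 0.2277]
tcp_rot: [-1.235, 1.182, -1.177]
contact_force: [0.5, -0.4, 0.5]
gripper_width: 0.003
```

```bash
python3 - <<'E'
from h import *
S=np.array([512,384]);C2=C+.063*cy
s=sense();p,f=pose();print(p,s['contact_force'])
im=camera('wrist');cv2.imwrite('pics/w32.png',im[:,:,::-1])
for q in trace('wrist','block1'):
    m=q['pixels'];r=rect(max(cv2.findContours(m.astype(np.uint8),0,1)[0],key=len)[:,0].astype(float),.074);d=np.array(r[:2])-C2;print(round(q['confidence'],2),np.round(q['box'],2),'   chase',(d@[.999,.047]).round(4),(d@cy).round(4))
o={}
for n in ('scene','side'):
  im2=camera(n);cv2.imwrite(f'pics/{n}33.png',im2[:,:,::-1])
  print(n,[((np.array(r['xy'])*S).round(1),round(r['confidence'],2)) for r in place_of(n,'handle')],proj(n,(.5155,.0235,.171)).round(1))
bedshift('pics/scene33.png')
a=cv2.resize(cv2.imread('pics/scene33.png')[150:310,150:390],(450,300),interpolation=2);b=cv2.resize(im[:,:,::-1],(350,262));b=np.vstack([b,np.zeros((38,350,3),np.uint8)])
cv2.imwrite('pics/final.png',np.hstack([a,b]))
E
```

```text
[ 0.45884065 -0.09976511  0.2277212 ] [ 0.50913007 -0.43796611  0.4552204 ]
rect (0.3018, -0.2425, 174.5) [49.4 63.6]
0.89 [0.17 0.71 0.29 0.81]    chase -0.3324 -0.0804
rect (0.6239, -0.0657, 93.1) [53.5 72.1]
0.78 [0.79 0.28 0.92 0.48]    chase -0.0023 0.0811
rect (0.6284, -0.1406, 92.7) [52.6 74.1]
0.65 [0.77 0.49 0.88 0.67]    chase -0.0014 0.006
rect (0.3299, -0.1436, 101.2) [43.8 61.7]
0.6 [0.21 0.47 0.32 0.62]    chase -0.2997 0.0171
rect (0.35, -0.3157, 41.9) [36.2  6. ]
0.52 [0.3  0.87 0.34 0.93]    chase -0.2877 -0.1558
scene [(array([355.4, 177.2]), 0.63), (array([283.7, 181.1]), 0.59)] [281.1 183.1]
side [(array([238.8, 188.7]), 0.57)] [236.  185.3]
pics/scene33.png bed shift mm 63.0 corr 0.997
```

View pics/final.png

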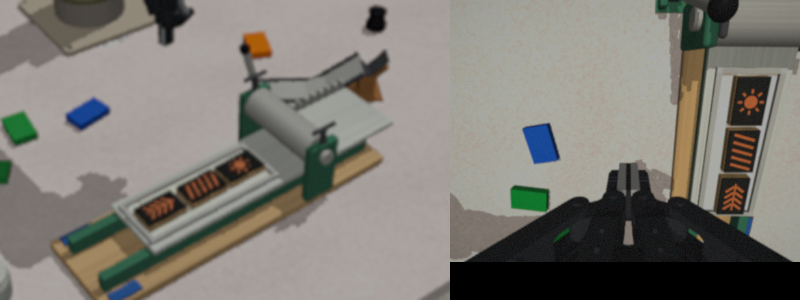

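```bash
python3 -c "
from plant import *
print(close_job())"
```

```text
the job is handed in; nothing more can be done
None
```

The job is handed in at about 74 s of the 210 s allowed. All three plywood blocks (leaf, sun, bars) were stood on the ledge, tipped over the crest and laid face up in one row in the frame. I then worked the ratchet lever until the bed stopped.

**Mended on the way:**
- The first block stuck part-way on the ledge, so I nudged it home before tipping it.
- The leaf block was later found about 16 mm off centre in the frame. My first regrip was too high: the fingers closed on top of the block with about 15 N. The second recentred it.

**Last checks:**
- **Blocks:** the final picture shows all three flat and face up. The sun and bars blocks measured within about 3 mm across and 81 mm along of the frame's centre. The leaf block was last measured before winding, at 3 mm and 75 mm; afterwards it was confirmed only in the picture.
- **Bed:** it moved 63 mm in all. The last stroke stopped short, a further try at 23 N moved it no more, and it read the same at 23 N and 31 N. I take that as the stop. The bed joint was not read directly, so this rests on the blocked lever and the camera measurement.
- **Lever:** it is back where it was at the start, to about 1 pixel in the scene picture.
- **Bystanders and arm:** the arm was clear of everything. No move went near the ink tin, brayer or magnifier, but I did not measure them again.

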